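# Reset the knife marker: clear, level, set the nose gap with a feeler gauge

## Robot

A 6-joint arm with a two-finger parallel gripper is mounted at the origin on the work surface. World frame = base frame: x ahead of the robot, y to its left, z up, the work surface at z = 0. Lengths are in mm, angles in rad, forces in N, time in s.
With the tool pointing down it reaches from about 275 to 825 mm from the base axis. Payload 4.9 kg.
Tool frame: the origin (TCP) lies at the very end of the fingers, on their centre line; the grasp point (between the pads) lies 19 mm behind it; z points along the fingers, y is the line along which they close (so a half turn about z gives the same grasp; the last joint's range is limited). The gripper opens to 85 mm and grips with 20 to 120 N. Pads are 22 mm wide; open, the fingers measure 114 mm over their backs; the gripper's body (76 mm by 85 mm) begins 54 mm behind the grasp point. The pads swing forward as they close: fully open they stand 13 mm farther back than shut.
Start: joints at [1.006, 0.326, -0.193, 1.052, 0, 1.437], TCP at [229.676, 499.768, 231.281] pointing down, gripper open.
Joint ranges: [-2.65, 2.65], [-0.97, 1.79], [-1.3, 1.35], [-1.93, 2.1], [-1.47, 1.37], [-3.14, 3.14]. Speed limits (rad/s): [2.57, 2.57, 3.14, 3.14, 3.14, 3.14].

## Interface

Orientations are given as a unit quaternion [x, y, z, w].
In Python, from station import ctrl gives the robot as it stands.
- The arm moves only by the tool apply_moves, never from a script. Its argument "rows" is a list of rows, each a list of 5 numbers: the shift along the tool's x, y, z in m, then the turn about the tool's z in rad, then the opening, from 0 (shut) to 1 (fully open). In form: [[dx, dy, dz, turn, gripper], ...]. A call has 1 to 12 rows; each row shifts and turns the commanded pose from where the row before left it, along the tool's axes as they then stand; what a row does not reach is not made up. A row lasts 1/8 s, in which the tool goes at most 62.5 mm and 10.7 degrees, less where a joint would pass 70% of its speed; a pose out of reach is approached as far as the arm can. A call is refused whole if a number of a shift passes 0.0625 or a number of a turn 0.188, either way. A call with a gripper value outside its range is refused whole. The fingers move at their own pace and stop on an object; the grip force is fixed at half the most. Time passes only in rows, so rows that do not move let the fingers close. It gives the time, the measured TCP pose, the force, the opening and the grip force at its end, in the units of the state.
- ctrl.get_state(): the state, without advancing time (a new reading comes with each control period).
- ctrl.capture(name): name is "scene" or "side" or "wrist"; returns a dict with "pixels" (400x640x3 uint8, red, green, blue), "fov_y" (degrees; the focal length in pixels is half the picture's height over the tangent of half this angle, whatever the lens; pixels are square), "cx", "cy" (the principal point, pixels), "origin" and "rotation" of the camera in the world; the wrist camera has in their place "T_tool_cam" (4x4, takes a point from camera to tool coordinates, whose origin is the TCP and whose axes are the flange's). Camera axes: x right, y down, z forward; pixel columns grow to the right and rows downward; lengths in mm; the calibration is good to about 2 mm. A picture is of the moment at which its call begins: read the wrist's pose just before it. There is no depth.
- ctrl.close_job(): hands the job in; it is judged then, once.
The state is a dict: "time_s": time; "joints": joint angles; "dq": joint speeds; "tau": joint torques, N m; "eef_pos": TCP position; "ee_rot": TCP orientation; "contact_force": force on the tool from outside, world axes, zero at the start; "wrist_torque": the same for the moment, N m; "finger_gap": finger opening in mm; "grasp_force": force on a finger pad.
Only numpy, scipy, OpenCV 4.12 (cv2) and the standard library are available. Lean on these libraries where they do the work, as an engineer would, in place of code of your own. Each camera call takes 0.05 s, during which the arm holds its last target. There are 200 camera calls.

## Task

Get the laser marker ready for the next batch: first clear all the finished knives off its plate and lay them in the wooden tray, then level the plate with its two foot screws until the bubbles of both its vials sit between their lines. Then lower the head with the height wheel until the setting gauge, held by its grip and slid along the plate right under the nose, goes through with a light drag - neither loose nor forced - and lay the gauge back flat in the middle of its rubber mat, leaving the head and the level as set and the other things on the bench alone.

Things in the scene. Friction and masses are not known exactly. Their poses are not given: they have to be found in the camera images.
- marker: bench laser marker, fixed: grey base, aluminium column, black head, tilting aluminium work plate. Origin: on the bench near the plate's middle; z up. In this frame: plate x -105..105, y -160..90 mm, top 60 mm up when level, pivot at x 0, y -60; column 50 x 50, 264 high, at x 55, y 165; head 60 x 70, 88 high, at x 55, y 50, its underside 52 to 66 above the plate
- vial_a (a point): centre of the spirit vial that lies along the marker's x, on the ear at the plate's +x side: dark case 56 x 18 mm, yellow-green face with two black lines 19 mm apart
- bubble_a: the pale bubble of that vial, 13 mm long (origin at its middle); it runs along the marker's x. Level that way when it is in the middle, between the lines. One radian of foot screw a moves it 8 mm
- vial_b (a point): centre of the like vial beside it that lies along the marker's y
- bubble_b: the bubble of that vial; it runs along the marker's y. One radian of foot screw b moves it 8 mm
- screw_a_grip (a point): levelling foot screw at the plate's front (-x of the marker frame): black knurled knob, vertical, 42 mm across, 32 high; this point is on its axis, 14 below its top, 30 above the level plate. Clockwise from above raises this side and brings bubble a towards this side (-x of the marker frame). Friction 0.08 N m; stays where left; tilts the plate 0.0125 rad per rad
- screw_b_grip (a point): the other foot screw, the same, at the plate's right-hand side (-y of the marker frame): clockwise from above raises this side and brings bubble b towards it (-y of the marker frame)
- wheel_grip (a point): height wheel on top of the column: black knurled knob, vertical, 52 mm across and 32 high (266 to 298 above the bench); this point is on its axis, 14 mm below its top, 18 above its underside. Clockwise from above lowers the head 2.5 mm per radian. Friction 0.08 N m; stays where it is left; turns 5.4 rad between stops
- nose_tip (a point): lowest point of the brass nose under the head, on its axis: a 34 mm tube ending in a shallow cone (14 degrees) with a 10 mm flat
- spot (a point): point on the top of the plate right below the nose (z: the plate's normal). The nose tip's height above it is the gap. The way in for the gauge is free from the marker's front (-x) along its x
- gauge: setting gauge, one loose piece, 180 mm long: flat steel feeler blade 30 wide, 6.0 thick, end rounded, and an upright wooden grip block on its rear end, 64 long x 22 wide, top 44 above the underside. Origin: on the underside below the grip's middle; x along the blade to its end at x = 148, z up. 160 g; balances about 44 mm ahead of the origin
- gauge_mid (a point): middle of the gauge's length, on its underside (58 mm ahead of its origin)
- mat: black rubber mat, 220 x 130 x 4 mm, fixed, the gauge's place. Origin: centre of its underside; x along its length
- tray: dark wooden tray for finished knives, fixed, 280 x 210 mm outside, walls 8 thick, rim 26 and floor 8 mm above the bench. Origin: centre of its underside; x along its length
- whetstone: whetstone on a wooden board, 220 x 80 x 44 mm, not part of the job
- oil: amber oil bottle, 52 mm across, 130 high, not part of the job
- knife1: kitchen knife, 200 mm long, lying flat: pale wooden handle with dark collar, 110 long x 22 wide x 24 high; steel blade 90 long, 27 wide, 3 thick, at mid handle height. Origin: underside of the handle's middle; x to the point, z up. Balances 16 mm ahead of the origin. 85 g. None if absent: 2 or 3 knives start on the plate, roughly along the marker's x, points away from the robot, about 53 mm apart
- knife1_tip (a point): point of that knife's blade (143 mm ahead of its origin)
- knife2: same kind of knife as knife1
- knife2_tip (a point): point of that knife's blade (143 mm ahead of its origin)
- knife3: same kind of knife as knife1
- knife3_tip (a point): point of that knife's blade (143 mm ahead of its origin)
- nose: the brass nose itself (origin: its tip). It is sprung: it yields upwards up to 5 mm, with 1.3 N at the first touch and 2.5 N more per mm, so a gauge a little too thick for the gap still goes in, with drag

How it is judged (in metres and radians):
On the way, in this order (a step that is already met when the one before it is completed fails the run):
1. all the knives lie in the tray (x of knife1 in the frame of tray between -0.132 and 0.132 m and y of knife1 in the frame of tray between -0.097 and 0.097 m and z of each of knife1, knife1_tip, knife2, knife2_tip, knife3, knife3_tip in the frame of tray below 0.045 m and x of knife1_tip in the frame of tray between -0.132 and 0.132 m and y of knife1_tip in the frame of tray between -0.097 and 0.097 m and x of knife2 in the frame of tray between -0.132 and 0.132 m and y of knife2 in the frame of tray between -0.097 and 0.097 m and x of knife2_tip in the frame of tray between -0.132 and 0.132 m and y of knife2_tip in the frame of tray between -0.097 and 0.097 m and x of knife3 in the frame of tray between -0.132 and 0.132 m and y of knife3 in the frame of tray between -0.097 and 0.097 m and x of knife3_tip in the frame of tray between -0.132 and 0.132 m and y of knife3_tip in the frame of tray between -0.097 and 0.097 m and linear speed of each of knife1, knife2, knife3 below 0.02 m/s), for 0.2 s.
2. the plate is level: both bubbles are wholly between their lines (within 3 mm of the middle) (horizontal distance between bubble_a and vial_a below 0.003 m and horizontal distance between bubble_b and vial_b below 0.003 m), for 0.5 s.
3. the gauge's blade lies flat on the plate right under the nose, its end past the nose, and the nose bears on it lightly (0.6 to 7.5 N), with the plate level (all of step 2 and x of nose_tip in the frame of gauge between 0.04 and 0.135 m and y of nose_tip in the frame of gauge between -0.013 and 0.013 m and angle between the z axis of gauge and the z axis of spot, either way round below 0.09 rad and contact force between gauge and nose between 0.6 and 7.5 N), for 0.3 s.
At the end, for the whole second after the job is handed in: every knife lies wholly within the tray, at rest; each bubble is within 3 mm of its vial's centre; the free gap under the nose is 4.4 to 6.3 mm (light drag on the 6 mm gauge); the gauge lies flat on its mat, its middle within 50 mm of the mat's centre, released and at rest (all of step 1 and all of step 2 and z of nose_tip in the frame of spot between 0.0044 and 0.0063 m and horizontal distance between gauge_mid and mat below 0.05 m and height (world z) of gauge below 0.012 m and angle between gauge's own z axis and vertical below 0.1 rad and linear speed of gauge below 0.02 m/s and contact force between gauge and the fingers below 0.1 N); the robot touches nothing.
It fails at once if the whetstone is moved more than 30 mm (distance of whetstone from where it was at the start of the episode above 0.03 m).
It fails at once if the oil is moved more than 30 mm (distance of oil from where it was at the start of the episode above 0.03 m).
It fails at once if the gauge is forced against the nose (more than 25 N) (contact force between gauge and nose above 25 N).
Of knife1, knife2, knife3 only 2 to 3 are there at a start; the rules pass over those that are not, and their reading is None.
At some moment in a run one of gauge may be knocked a few centimetres aside while the robot is not near it.
Once in a run the grip may slacken for a moment while it holds something.
It also fails if it takes over 210 s, if anything falls off the work surface, if the arm or the gripper's body presses on something with over 40 N, if the wrist force passes 120 N, or if a joint passes its speed limit or range.

## Working session

There is one attempt and no reset: what is moved stays moved. The work goes in short steps, Python scripts to look and compute and a tool call to move; the robot and the scene stay as the last step left them, time stands still between calls to the robot, and variables do not carry over. Pictures are saved under pics/ and viewed, at most 14 in all, crops included, and the job is handed in when it is done.

Besides the shell and the picture viewer there is one more tool, called after "Call:" as name([rows], argument=value, ...), one row to a line, values as JSON. apply_moves: Moves the arm, as the interface text tells. Its arguments: {"type":"object","properties":{"rows":{"type":"array","items":{"type":"array","items":{"type":"number"}}}},"required":["rows"]}

```bash
mkdir -p pics
cat > h.py <<'E'
import numpy as np, cv2, json
from station import ctrl
from scipy.spatial.transform import Rotation as R
def cap(name):
    s=ctrl.get_state(); c=ctrl.capture(name)
    px=np.asarray(c['pixels'],np.uint8); f=200/np.tan(np.radians(c['fov_y'])/2)
    if name=='wrist':
        T=np.eye(4); T[:3,:3]=R.from_quat(s['ee_rot']).as_matrix(); T[:3,3]=s['eef_pos']
        M=T@np.array(c['T_tool_cam']); o=M[:3,3]; r=M[:3,:3]
    else: o=np.array(c['origin']); r=np.array(c['rotation'])
    return dict(px=px,f=f,cx=c['cx'],cy=c['cy'],o=o,r=r)
def save(c,fn,crop=None,k=1):
    p=c['px']
    if crop: p=p[crop[1]:crop[3],crop[0]:crop[2]]
    p=cv2.resize(p,None,fx=k,fy=k,interpolation=cv2.INTER_CUBIC)
    cv2.imwrite('pics/'+fn,p[:,:,::-1])
    np.save('pics/'+fn[:-4]+'.npy',dict(c),allow_pickle=True)
def load(fn): return np.load('pics/'+fn+'.npy',allow_pickle=True).item()
def onz(c,u,v,z):
    d=c['r']@np.array([(u-c['cx'])/c['f'],(v-c['cy'])/c['f'],1]); return c['o']+d*(z-c['o'][2])/d[2]
def proj(c,P):
    q=(np.asarray(P,float)-c['o'])@c['r']; return np.c_[q[...,0]/q[...,2]*c['f']+c['cx'],q[...,1]/q[...,2]*c['f']+c['cy']]
E
python3 - <<'E'
from h import *
s=ctrl.get_state(); print({k:np.round(v,3).tolist() for k,v in s.items()})
for n in('scene','side'):
    c=cap(n); save(c,n+'0.png',k=1.25); print(n,c['o'],c['r'],c['f'],c['cx'],c['cy'])
c=cap('wrist'); save(c,'wrist0.png')
E
```

```text
{'time_s': 0.0, 'joints': [1.006, 0.327, -0.194, 1.052, 0.0, 1.437], 'dq': [-0.0, -0.0, -0.001, -0.0, -0.0, 0.001], 'tau': [0.002, -44.34, 26.244, 0.016, -0.0, 0.0], 'eef_pos': [229.346, 499.255, 230.498], 'ee_rot': [0.214, 0.977, -0.001, -0.0], 'contact_force': [-0.468, -0.094, -0.066], 'wrist_torque': [-0.009, 0.012, 0.021], 'grasp_force': 0.0, 'finger_gap': 85.132}
scene [1691.96250782  222.55659576  916.14944335] [ 0.56199277  0.6719759  -0.3739998  -0.30452695] 454.29847001532147 330.4738142061659 195.67795163562664
side [  33.10344952 -640.07047178 1059.79264542] [ 0.88006569 -0.29465226  0.12292572 -0.35150204] 417.6472361217054 319.79604382584057 197.48758321728647
```

View pics/scene0.png

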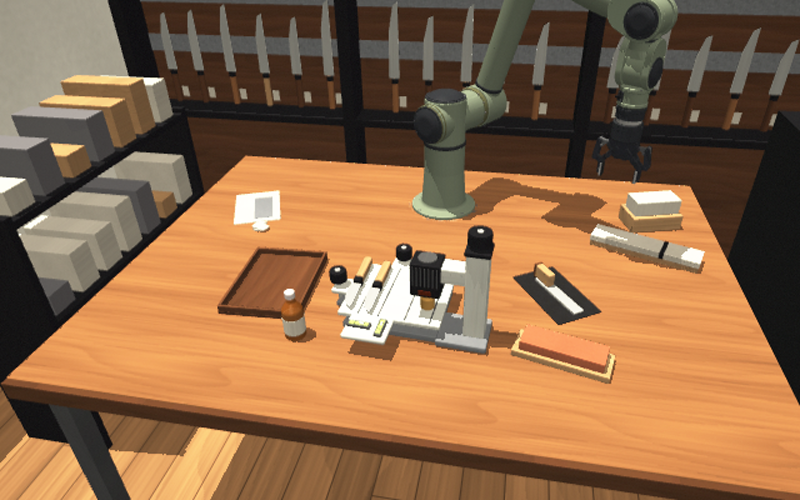

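View pics/side0.png

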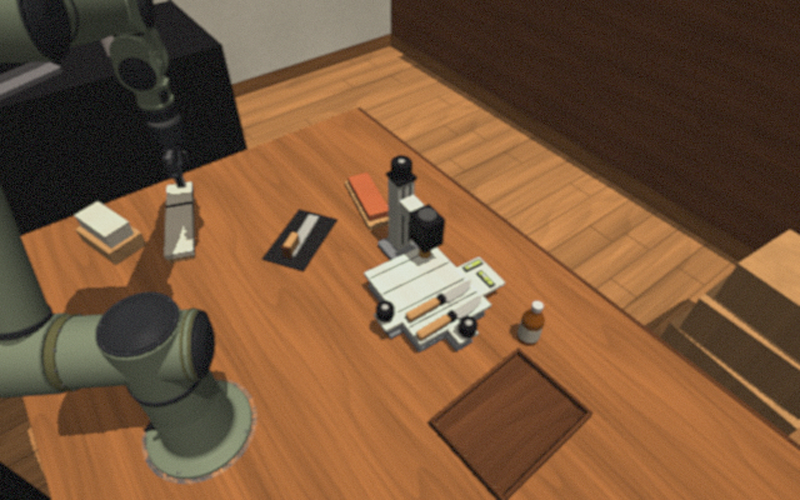

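The scene and side views show two knives on the plate. In the side picture (scaled 1.25) screw a is at (385,312), screw b (468,328), the wheel (401,168), the tray corners (518,352), (590,412), (500,497), (430,423), and the gauge is on the mat near (300,240).

```bash
sed -i "s/r=np.array(c\['rotation'\])/r=R.from_quat(c['rotation']).as_matrix()/" h.py
python3 - <<'E'
from h import *
S=load('side0');C=load('scene0')
for c in(S,C): c['r']=R.from_quat(c['r']).as_matrix()
def P(c,pts,z): 
    for u,v in pts: print(np.round(onz(c,u/1.25,v/1.25,z)[:2],0),end=' ')
    print()
print('tray');P(S,[(518,352),(590,412),(500,497),(430,423)],26);P(C,[(257,250),(327,252),(219,308),(308,314)],26)
print('mat');P(S,[(300,210),(337,213),(301,270),(264,255)],4);P(C,[(514,278),(548,263),(600,308),(562,321)],4)
print('wheel');P(S,[(401,162)],298);P(C,[(480,234)],298)
print('a,b tops');P(S,[(384,306),(468,321)],104);P(C,[(404,249),(338,270)],104)
print('knives handle-butt, tip');P(S,[(408,318),(468,283),(420,337),(486,299)],72);P(C,[(387,263),(372,318),(366,260),(345,305)],72)
save(S,'sidecrop.png',(280,115,440,285),3.5)
E
```

```text
tray
[ 655. -288.] [ 669. -483.] [ 396. -490.] [ 384. -298.] 
[ 415. -486.] [ 391. -282.] [ 684. -470.] [ 668. -241.] 
mat
[505. 458.] [586. 381.] [388. 248.] [334. 356.] 
[399. 253.] [310. 345.] [494. 472.] [562. 376.] 
wheel
[652. 157.] 
[669. 168.] 
a,b tops
[451. -45.] [ 577. -191.] 
[457. -41.] [ 580. -185.] 
knives handle-butt, tip
[489. -86.] [672. -92.] [ 479. -144.] [ 673. -154.] 
[483. -82.] [710. -66.] [ 479. -141.] [ 674. -141.]
```

View pics/sidecrop.png

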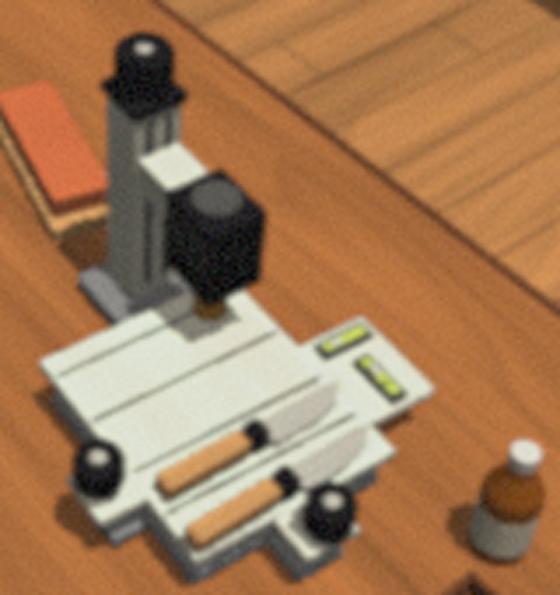

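Screws, wheel, both knives and vials are clear in the crop (vials at (345,338) and (380,377)). I'll move above the plate for a close look.

Call:
apply_moves([
  [-0.044, -0.0356, -0.0058, 0, 1],
  [-0.044, -0.0356, -0.0058, 0, 1],
  [-0.044, -0.0356, -0.0058, 0, 1],
  [-0.044, -0.0356, -0.0058, 0, 1],
  [-0.044, -0.0356, -0.0058, 0, 1],
  [-0.044, -0.0356, -0.0058, 0, 1],
  [-0.044, -0.0356, -0.0058, 0, 1],
  [-0.044, -0.0356, -0.0058, 0, 1],
  [-0.044, -0.0356, -0.0058, 0, 1],
  [-0.044, -0.0356, -0.0058, 0, 1],
  [-0.044, -0.0356, -0.0058, 0, 1],
  [-0.044, -0.0356, -0.0058, 0, 1],
])

```text
time_s: 1.65
eef_pos: [531.5, -110.7, 300.9]
ee_rot: [0.214, 0.977, 0.0, -0.0]
contact_force: [0.7, 1.0, -0.0]
finger_gap: 85.1
grasp_force: 0.0
```

Call:
apply_moves([
  [0, 0, 0, -0.133, 1],
  [0, 0, 0, -0.133, 1],
  [0, 0, 0, -0.133, 1],
  [0, 0, 0, 0, 1],
])

```text
time_s: 2.15
eef_pos: [530.9, -108.9, 300.6]
ee_rot: [0.017, 1.0, 0.0, -0.0]
contact_force: [-0.2, -0.0, -0.4]
finger_gap: 85.5
grasp_force: 0.0
```

Run:
```python
from h import *
c=cap('wrist'); save(c,'w1.png',k=1.25); print(c['o'],c['r'],c['f'],c['cx'],c['cy']); print(ctrl.get_state()['joints'],ctrl.get_state()['time_s'])
```

```text
[ 460.02297364 -105.62208659  443.43125694] [[ 3.31780237e-02  9.61210812e-01  2.73811968e-01]
 [ 9.99449313e-01 -3.20563036e-02 -8.57116435e-03]
 [ 5.38703736e-04  2.73945557e-01 -9.61745050e-01]] 315.39583717074055 319.62807493099774 197.64474388251386
[-3.38454040e-01  2.75729519e-01 -8.47432400e-02  1.21084820e+00
  1.18043328e-05 -3.04379278e-01] 2.2
```

View pics/w1.png

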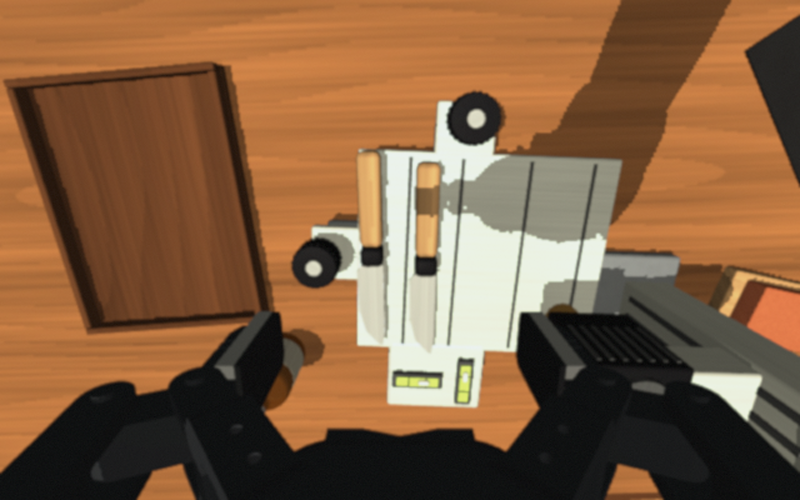

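The wrist view shows knives with butt/tip at (368,152)/(378,344) and (428,163)/(431,350). Knobs: a (476,118), b (316,263). Vials: a (464,381), b (417,380). Tray corners: (6,84), (218,65), (270,318), (88,332).

Run:
```python
from h import *
c=load('w1')
def P(n,pts,z): print(n,[np.round(onz(c,u/1.25,v/1.25,z)[:2],0).tolist() for u,v in pts])
P('tray',[(6,84),(218,65),(270,318),(88,332)],26)
P('knob a,b',[(477,118),(314,267)],104)
P('knifeL butt, collar, tip',[(369,151),(371,256)],84);P('tip',[(378,344)],72)
P('knifeR',[(428,163),(426,265)],84);P('tip',[(431,350)],72)
P('plate',[(358,150),(621,159),(358,345),(515,350)],60)
P('vials a b',[(464,381),(417,380)],62)
save(c,'vials1.png',(305,280,390,332),8)
```

```text
tray [[399.0, -491.0], [389.0, -280.0], [659.0, -262.0], [670.0, -478.0]]
knob a,b [[449.0, -42.0], [573.0, -187.0]]
knifeL butt, collar, tip [[473.0, -133.0], [570.0, -136.0]]
tip [[671.0, -135.0]]
knifeR [[485.0, -81.0], [581.0, -84.0]]
tip [[680.0, -79.0]]
plate [[473.0, -145.0], [489.0, 104.0], [678.0, -158.0], [690.0, 13.0]]
vials a b [[726.0, -42.0], [723.0, -95.0]]
```

View pics/vials1.png

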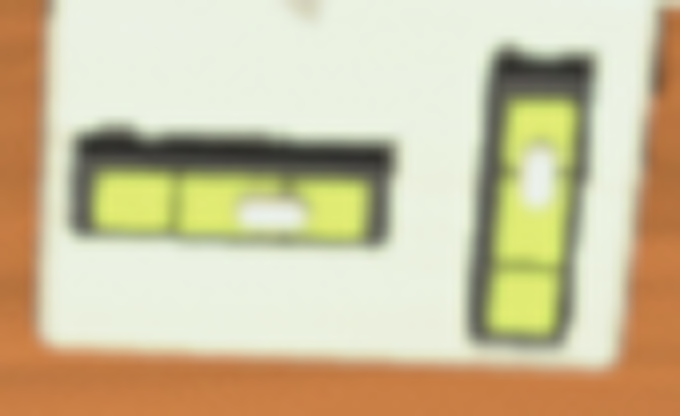

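Bubble a is about 8 mm toward -x and bubble b about 7.5 mm toward +y. The first knife grasp goes at (528,-135).

Call:
apply_moves([
  [0.002, -0.026, 0.03, 0, 0.45],
  [0, 0, 0.045, 0, 0.45],
  [0, 0, 0.045, 0, 0.45],
  [0, 0, 0.045, 0, 0.45],
  [0, 0, 0.03, 0, 0.45],
  [0, 0, 0.015, 0, 0.45],
  [0, 0, 0, 0, 0.45],
])

```text
time_s: 3.08
eef_pos: [527.8, -134.6, 90.3]
ee_rot: [0.016, 1.0, 0.0, -0.001]
contact_force: [-0.4, 0.3, 0.1]
finger_gap: 38.5
grasp_force: 0.0
```

Run:
```python
from h import *
c=cap('wrist'); save(c,'w2.png')
```

```text
(no output)
```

View pics/w2.png

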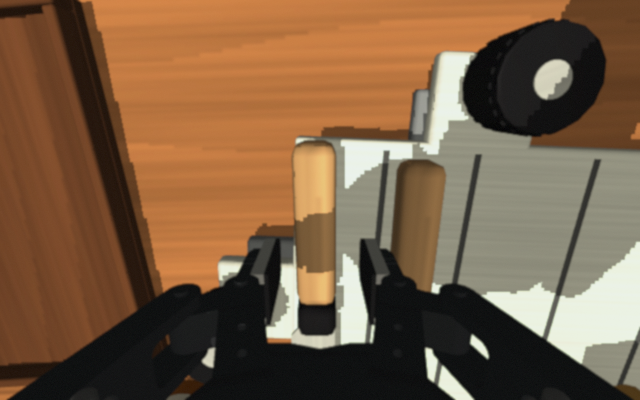

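The handle is centred between the fingers (column 316). Lower and grip.

Call:
apply_moves([
  [0, 0, 0.015, 0, 0.45],
  [0, 0, 0.011, 0, 0.45],
  [0, 0, 0, 0, 0],
  [0, 0, 0, 0, 0],
  [0, 0, 0, 0, 0],
  [0, 0, 0, 0, 0],
])

```text
time_s: 3.88
eef_pos: [528.4, -134.9, 65.1]
ee_rot: [0.016, 1.0, -0.0, 0.0]
contact_force: [0.5, -0.7, -0.1]
finger_gap: 20.4
grasp_force: 59.6
```

Call:
apply_moves([
  [0, 0, -0.01, 0, 0],
  [0, 0, -0.03, 0, 0],
  [0, 0, -0.045, 0, 0],
  [0, 0, -0.035, 0, 0],
  [0, 0, 0, 0, 0],
])

```text
time_s: 4.5
eef_pos: [530.5, -135.7, 188.7]
ee_rot: [0.016, 1.0, -0.001, 0.003]
contact_force: [0.0, -0.5, -1.2]
finger_gap: 20.9
grasp_force: 59.6
```

Call:
apply_moves([
  [0.0042, -0.0364, 0, 0, 0],
  [0.0042, -0.0364, 0, 0, 0],
  [0.0042, -0.0364, 0, 0, 0],
  [0.0042, -0.0364, 0, 0, 0],
  [0.0042, -0.0364, 0, 0, 0],
  [0.0042, -0.0364, 0, 0, 0],
  [0.0042, -0.0364, 0, 0, 0],
  [0.0042, -0.0364, 0, 0, 0],
  [0, 0, 0, -0.085, 0],
  [0, 0, 0, 0, 0],
])

```text
time_s: 5.75
eef_pos: [484.6, -424.7, 183.6]
ee_rot: [-0.026, 1.0, 0.001, -0.001]
contact_force: [0.9, 0.1, -1.3]
finger_gap: 21.0
grasp_force: 59.7
```

Run:
```python
from h import *
print(ctrl.get_state()['eef_pos'],ctrl.get_state()['grasp_force'],ctrl.get_state()['finger_gap']);c=cap('wrist'); save(c,'w3.png')
```

```text
[ 484.62017117 -424.65551081  183.64796297] 59.672566652297974 20.987831172700968
```

View pics/w3.png

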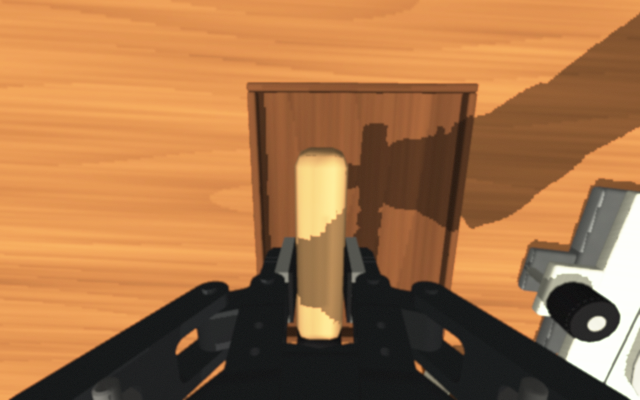

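Call:
apply_moves([
  [0, 0, 0.04, 0, 0],
  [0, 0, 0.045, 0, 0],
  [0, 0, 0.04, 0, 0],
  [0, 0, 0.025, 0, 0],
  [0, 0, 0.015, 0, 0],
  [0, 0, 0, 0, 0],
])

```text
time_s: 6.55
eef_pos: [485.0, -423.8, 19.0]
ee_rot: [-0.027, 1.0, 0.001, -0.001]
contact_force: [-0.2, 0.0, -1.2]
finger_gap: 20.8
grasp_force: 59.7
```

Call:
apply_moves([
  [0, 0, 0.002, 0, 0],
  [0, 0, 0, 0, 0.45],
  [0, 0, 0, 0, 0.45],
  [0, 0, 0, 0, 0.45],
  [0, 0, -0.02, 0, 0.45],
  [0, 0, -0.045, 0, 0.45],
  [0, 0, -0.05, 0, 0.45],
  [0, 0, -0.05, 0.042, 0.45],
  [0, 0, 0, 0.043, 0.45],
  [0, 0, 0, 0, 0.45],
])

```text
time_s: 7.8
eef_pos: [485.5, -425.0, 183.7]
ee_rot: [0.016, 1.0, -0.0, 0.0]
contact_force: [-0.2, -0.4, -0.2]
finger_gap: 38.3
grasp_force: 0.0
```

Call:
apply_moves([
  [-0.0066, 0.0383, 0, 0, 0.45],
  [-0.0066, 0.0383, 0, 0, 0.45],
  [-0.0066, 0.0383, 0, 0, 0.45],
  [-0.0066, 0.0383, 0, 0, 0.45],
  [-0.0066, 0.0383, 0, 0, 0.45],
  [-0.0066, 0.0383, 0, 0, 0.45],
  [-0.0066, 0.0383, 0, 0, 0.45],
  [-0.0066, 0.0383, 0, 0, 0.45],
  [-0.0066, 0.0383, 0, 0, 0.45],
  [0, 0, 0.045, 0, 0.45],
  [0, 0, 0.045, 0, 0.45],
  [0, 0, 0, 0, 0.45],
])

```text
time_s: 9.3
eef_pos: [551.8, -80.9, 89.1]
ee_rot: [0.016, 1.0, 0.001, -0.004]
contact_force: [-0.5, -0.8, 0.7]
finger_gap: 38.1
grasp_force: 0.0
```

Run:
```python
from h import *
print(ctrl.get_state()['eef_pos']);c=cap('wrist'); save(c,'w4.png')
```

```text
[551.81624481 -80.89747378  89.09817427]
```

View pics/w4.png

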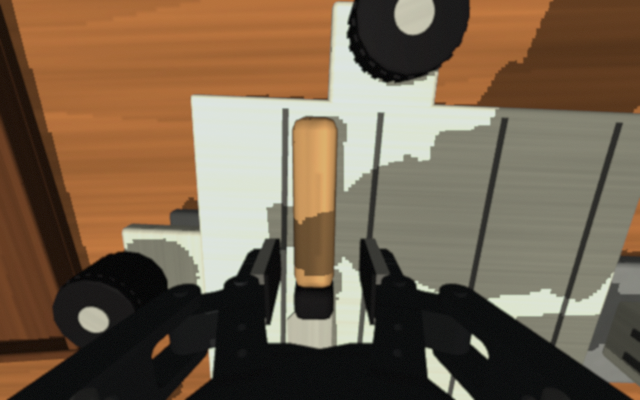

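Call:
apply_moves([
  [0, 0, 0.015, 0, 0.45],
  [0, 0, 0.01, 0, 0.45],
  [0, 0, 0, 0, 0],
  [0, 0, 0, 0, 0],
  [0, 0, 0, 0, 0],
  [0, 0, 0, 0, 0],
])

```text
time_s: 10.1
eef_pos: [555.8, -82.2, 68.1]
ee_rot: [0.016, 1.0, -0.0, 0.0]
contact_force: [0.2, 0.5, -0.3]
finger_gap: 20.6
grasp_force: 58.7
```

Call:
apply_moves([
  [0, 0, -0.01, 0, 0],
  [0, 0, -0.03, 0, 0],
  [0, 0, -0.045, 0, 0],
  [0, 0, -0.035, 0, 0],
  [0, 0, 0, 0, 0],
])

```text
time_s: 10.72
eef_pos: [558.0, -82.8, 191.8]
ee_rot: [0.016, 1.0, -0.001, 0.003]
contact_force: [-0.2, 0.1, -1.1]
finger_gap: 20.5
grasp_force: 58.8
```

Call:
apply_moves([
  [0.007, -0.0372, 0, 0, 0],
  [0.007, -0.0372, 0, 0, 0],
  [0.007, -0.0372, 0, 0, 0],
  [0.007, -0.0372, 0, 0, 0],
  [0.007, -0.0372, 0, 0, 0],
  [0.007, -0.0372, 0, 0, 0],
  [0.007, -0.0372, 0, 0, 0],
  [0, 0, 0, -0.085, 0],
  [0, 0, 0, 0, 0],
])

```text
time_s: 11.85
eef_pos: [497.7, -340.8, 186.9]
ee_rot: [-0.026, 1.0, 0.001, -0.001]
contact_force: [1.0, 0.8, -0.3]
finger_gap: 20.6
grasp_force: 59.0
```

Call:
apply_moves([
  [0, 0, 0.04, 0, 0],
  [0, 0, 0.045, 0, 0],
  [0, 0, 0.04, 0, 0],
  [0, 0, 0.025, 0, 0],
  [0, 0, 0.015, 0, 0],
  [0, 0, 0, 0, 0],
])

```text
time_s: 12.6
eef_pos: [497.9, -339.9, 22.0]
ee_rot: [-0.027, 1.0, 0.001, -0.001]
contact_force: [-0.3, -0.3, -0.6]
finger_gap: 20.7
grasp_force: 59.0
```

Call:
apply_moves([
  [0, 0, 0.003, 0, 0],
  [0, 0, 0, 0, 0.45],
  [0, 0, 0, 0, 0.45],
  [0, 0, 0, 0, 0.45],
  [0, 0, -0.02, 0, 0.45],
  [0, 0, -0.045, 0, 0.45],
  [0, 0, -0.05, 0, 0.45],
  [0, 0, -0.05, 0, 0.45],
  [0, 0, -0.05, 0, 0.45],
  [0, 0, 0, 0, 0.45],
])

```text
time_s: 13.85
eef_pos: [500.5, -342.7, 240.0]
ee_rot: [-0.027, 1.0, -0.003, 0.003]
contact_force: [0.0, 0.0, -0.1]
finger_gap: 38.4
grasp_force: 0.0
```

Run:
```python
from h import *
print(ctrl.get_state()['eef_pos']);c=cap('side'); save(c,'side1.png',(200,120,500,400),2)
```

```text
[ 500.54483815 -342.715744    240.03953281]
```

View pics/side1.png

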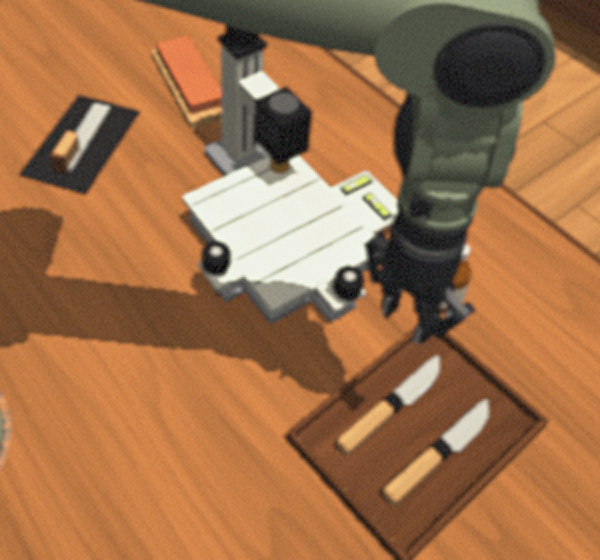

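Both knives lie in the tray. Next I get precise knob centres and bubble offsets by image code from w1.

```bash
cat >> h.py <<'E'
def cap_center(c,u,v,z,r=22):
    # white cap of black knob near pixel (native); returns pixel, world
    u,v=int(u),int(v); x0,y0=max(u-r,0),max(v-r,0); p=c['px'][y0:v+r,x0:u+r].astype(int)
    dark=(p.max(2)<75).astype(np.uint8); dark=cv2.morphologyEx(dark,cv2.MORPH_CLOSE,np.ones((3,3)))
    n,l,st,ce=cv2.connectedComponentsWithStats(dark); k=1+np.argmax(st[1:,4])
    cn=max(cv2.findContours((l==k).astype(np.uint8),0,2)[0],key=cv2.contourArea)
    h=cv2.convexHull(cn); m=np.zeros(dark.shape,np.uint8); cv2.fillPoly(m,[h],1)
    w=(m>0)&(p.min(2)>110)&(p.max(2)-p.min(2)<45); ys,xs=np.nonzero(w)
    uv=np.array([xs.mean()+x0,ys.mean()+y0]); return uv,len(xs),onz(c,*uv,z)
def bubbles(c,M=(588,8,-0.063),vc=None):
    # rectify vial faces to marker axes at z 64, 10px/mm; print line and bubble positions
    out={}
    for n,(vx,vy) in vc.items():
        ax=np.array([np.cos(M[2]),np.sin(M[2])]); ay=np.array([-ax[1],ax[0]])
        l,w=(ax,ay) if n=='a' else (ay,ax)
        g=np.arange(-30,30.01,.1); s=np.arange(-14,14.01,.25)
        P=np.array([[vx,vy]])[None]+g[None,:,None]*l+s[:,None,None]*w
        P3=np.concatenate([P,np.full(P.shape[:2]+(1,),64.)],2)
        uv=proj(c,P3.reshape(-1,3)).reshape(P.shape).astype(np.float32)
        I=cv2.remap(c['px'],uv[...,0],uv[...,1],cv2.INTER_LINEAR); out[n]=(I,g,s)
        I=I.astype(int); yel=((I[...,1]-I[...,2])>60)
        rows=np.nonzero(yel.sum(1)>.35*yel.sum(1).max())[0]; ro=I[rows]; ym=yel[rows]
        cols=np.nonzero(ym.mean(0)>.3)[0]; lo,hi=g[cols[0]],g[cols[-1]]
        F=ro[:,cols[0]:cols[-1]+1]; gg=g[cols[0]:cols[-1]+1]
        wh=(F.min(2)>150); 
        d=(F[...,1]).mean(0); d=d-np.median(d); dk=np.clip(-d,0,None); 
        pk=[]
        for rng in ((lo+4,(lo+hi)/2),((lo+hi)/2,hi-4)):
            k=(gg>rng[0])&(gg<rng[1]); pk.append(gg[k][np.argmax(dk[k])])
        b=(wh.sum(0)*gg).sum()/max(wh.sum(),1)
        print(n,'face %.1f..%.1f mid %.1f lines %s bubble %.1f (n=%d) offset from mid %.1f; face across %.1f'%(lo,hi,(lo+hi)/2,np.round(pk,1),b,wh.sum(),b-(lo+hi)/2,s[rows].mean()))
    return out
E
python3 - <<'E'
from h import *
c=load('w1')
print(cap_center(c,381,94,106)); print(cap_center(c,252,212,102,24))
bubbles(c,vc={'a':(726,-42),'b':(723,-95)})
E
```

```text
(array([380.44385027,  95.4973262 ]), 187, array([450.03256518, -43.12950846, 106.        ]))
(array([250.23809524, 214.38095238]), 126, array([ 574.46148645, -188.57539181,  102.        ]))
a face -21.6..25.5 mid 2.0 lines [-7.4 11.9] bubble -6.1 (n=3192) offset from mid -8.0; face across -0.8
b face -23.9..23.7 mid -0.1 lines [-10.1  10.2] bubble 7.0 (n=3144) offset from mid 7.1; face across 0.5
```

Call:
apply_moves([
  [-0.0205, 0.0375, 0, 0, 1],
  [-0.0205, 0.0375, 0, 0, 1],
  [-0.0205, 0.0375, 0, 0, 1],
  [-0.0205, 0.0375, 0, 0, 1],
  [0, 0, 0.045, 0, 1],
  [0, 0, 0.045, 0, 1],
  [0, 0, 0, 0, 1],
  [0, 0, 0, 0, 1],
])

```text
time_s: 14.9
eef_pos: [572.5, -187.0, 145.5]
ee_rot: [-0.026, 1.0, -0.0, 0.0]
contact_force: [0.7, 0.4, 0.7]
finger_gap: 85.6
grasp_force: 0.0
```

Run:
```python
from h import *
print(ctrl.get_state()['eef_pos']);c=cap('wrist'); save(c,'w5.png'); print(proj(c,[[574.5,-188.5,102]]))
```

```text
[ 572.54206263 -186.96236453  145.47157433]
[[315.29484697 227.48457832]]
```

View pics/w5.png

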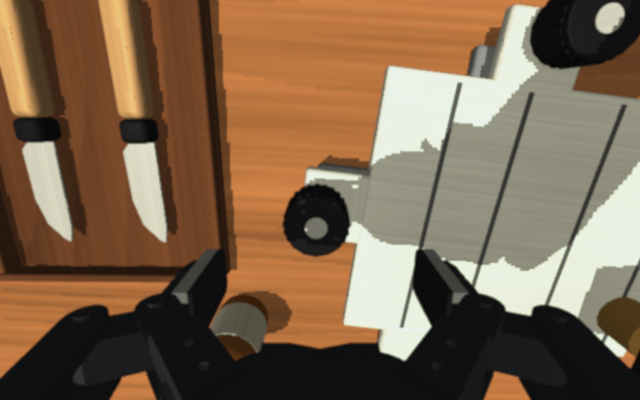

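The knob b cap is at (316,228), where predicted; the oil bottle at (240,325) is clear. Grip and turn +0.89 rad.

Call:
apply_moves([
  [-0.002, -0.0015, 0.03, 0, 1],
  [0, 0, 0.025, 0, 1],
  [0, 0, 0.015, 0, 1],
  [0, 0, 0, 0, 1],
  [0, 0, 0, 0, 0],
  [0, 0, 0, 0, 0],
  [0, 0, 0, 0, 0],
  [0, 0, 0, 0, 0],
  [0, 0, 0, 0, 0],
])

```text
time_s: 16.08
eef_pos: [575.2, -189.1, 76.4]
ee_rot: [-0.026, 1.0, -0.001, 0.001]
contact_force: [-0.7, -2.5, 5.4]
finger_gap: 40.5
grasp_force: 59.8
```

Call:
apply_moves([
  [0, 0, 0, 0.11, 0],
  [0, 0, 0, 0.11, 0],
  [0, 0, 0, 0.11, 0],
  [0, 0, 0, 0.11, 0],
  [0, 0, 0, 0.11, 0],
  [0, 0, 0, 0.11, 0],
  [0, 0, 0, 0.11, 0],
  [0, 0, 0, 0.12, 0],
  [0, 0, 0, 0, 0],
  [0, 0, 0, 0, 0],
])

```text
time_s: 17.32
eef_pos: [575.1, -188.8, 77.6]
ee_rot: [0.406, 0.914, -0.001, 0.001]
contact_force: [-3.5, 2.2, 14.3]
finger_gap: 40.0
grasp_force: 60.3
```

Call:
apply_moves([
  [0, 0, 0, 0, 1],
  [0, 0, 0, 0, 1],
  [0, 0, 0, 0, 1],
  [0, 0, -0.03, 0, 1],
  [0, 0, -0.045, 0, 1],
  [0.03, 0.007, -0.05, 0, 1],
  [0.03, 0.007, -0.05, 0, 1],
  [0.029, 0.007, -0.05, 0, 1],
  [0, 0, 0, -0.18, 1],
  [0, 0, 0, -0.18, 1],
  [0, 0, 0, -0.18, 1],
  [0, 0, 0, -0.18, 1],
])

```text
time_s: 18.82
eef_pos: [530.3, -107.9, 299.7]
ee_rot: [0.055, 0.998, 0.0, -0.0]
contact_force: [-0.1, -0.6, -0.1]
finger_gap: 85.4
grasp_force: 0.0
```

Call:
apply_moves([
  [0, 0, 0, -0.17, 1],
  [0, 0, 0, 0, 1],
  [0, 0, 0, 0, 1],
])

```text
time_s: 19.2
eef_pos: [530.4, -108.0, 299.7]
ee_rot: [-0.025, 1.0, 0.0, -0.0]
contact_force: [-0.1, -1.0, 0.3]
finger_gap: 85.4
grasp_force: 0.0
```

Run:
```python
from h import *
c=cap('wrist'); save(c,'w6.png'); 
bubbles(c,vc={'a':(726,-42),'b':(723,-95)})
print(proj(c,[[450,-43,106]])); print(cap_center(c,*proj(c,[[450,-43,106]])[0],106))
```

```text
a face -21.8..25.4 mid 1.8 lines [-8.  11.3] bubble -6.1 (n=3030) offset from mid -7.9; face across -0.6
b face -23.5..24.0 mid 0.3 lines [-9.4  9.7] bubble 0.1 (n=3099) offset from mid -0.1; face across 0.9
[[386.0253256  101.48409767]]
(array([385.60335196, 100.52513966]), 179, array([449.09002179, -43.53183109, 106.        ]))
```

Call:
apply_moves([
  [0.0386, 0.0343, 0.03, 0, 1],
  [0.0386, 0.0344, 0.03, 0, 1],
  [0, 0, 0.045, 0, 1],
  [0, 0, 0.045, 0, 1],
  [0, 0, 0.035, 0, 1],
  [0, 0, 0.025, 0, 1],
  [0, 0, 0.0125, 0, 1],
  [0, 0, 0, 0, 1],
  [0, 0, 0, 0, 0],
  [0, 0, 0, 0, 0],
  [0, 0, 0, 0, 0],
  [0, 0, 0, 0, 0],
])

```text
time_s: 20.75
eef_pos: [450.4, -44.2, 78.6]
ee_rot: [-0.027, 1.0, -0.001, 0.001]
contact_force: [-1.8, -1.6, 6.1]
finger_gap: 40.4
grasp_force: 59.6
```

Call:
apply_moves([
  [0, 0, 0, 0, 0],
  [0, 0, 0, -0.12, 0],
  [0, 0, 0, -0.12, 0],
  [0, 0, 0, -0.13, 0],
  [0, 0, 0, -0.13, 0],
  [0, 0, 0, -0.13, 0],
  [0, 0, 0, -0.13, 0],
  [0, 0, 0, -0.13, 0],
  [0, 0, 0, -0.12, 0],
  [0, 0, 0, 0, 0],
  [0, 0, 0, 0, 0],
])

```text
time_s: 22.12
eef_pos: [449.9, -44.1, 77.2]
ee_rot: [-0.506, 0.863, -0.001, -0.0]
contact_force: [2.9, -3.8, -11.6]
finger_gap: 40.2
grasp_force: 61.7
```

Call:
apply_moves([
  [0, 0, 0, 0, 1],
  [0, 0, 0, 0, 1],
  [0, 0, 0, 0, 1],
  [0, 0, -0.03, 0, 1],
  [0, 0, -0.045, 0, 1],
  [0, 0, -0.05, 0.17, 1],
  [0, 0, -0.05, 0.17, 1],
  [0, 0, -0.05, 0.17, 1],
  [0, 0, 0, 0.17, 1],
  [0, 0, 0, 0.17, 1],
  [0, 0, 0, 0.16, 1],
  [0, 0, 0, 0, 1],
])

```text
time_s: 23.62
eef_pos: [449.5, -43.3, 302.5]
ee_rot: [-0.028, 1.0, 0.0, 0.0]
contact_force: [0.7, 0.1, 0.5]
finger_gap: 85.7
grasp_force: 0.0
```

Run:
```python
from h import *
c=cap('wrist'); save(c,'w7.png'); 
print(proj(c,[[726,-42,64]]))
bubbles(c,vc={'a':(726,-42),'b':(723,-95)})
```

```text
[[309.20067335 353.92647276]]Traceback (most recent call last):
  File "<stdin>", line 4, in <module>
  File "h.py", line 51, in bubbles
    k=(gg>rng[0])&(gg<rng[1]); pk.append(gg[k][np.argmax(dk[k])])
                                               ~~~~~~~~~^^^^^^^
    return _wrapfunc(a, 'argmax', axis=axis, out=out, **kwds)
    return bound(*args, **kwds)
ValueError: attempt to get argmax of an empty sequence
```

Call:
apply_moves([
  [-0.0387, -0.0247, 0, 0, 1],
  [-0.0387, -0.0247, 0, 0, 1],
  [0, 0, 0, 0, 1],
  [0, 0, 0, 0, 1],
])

```text
time_s: 24.18
eef_pos: [528.8, -88.3, 301.9]
ee_rot: [-0.027, 1.0, 0.0, -0.001]
contact_force: [0.7, -0.3, 0.3]
finger_gap: 85.5
grasp_force: 0.0
```

Run:
```python
from h import *
c=cap('wrist'); save(c,'w8.png',k=1.25); 
bubbles(c,vc={'a':(726,-42),'b':(723,-95)}); s=ctrl.get_state(); print(s['eef_pos'],s['ee_rot'])
d=cap('side'); save(d,'side2.png',(160,120,360,240),4)
```

```text
a face -21.1..26.7 mid 2.8 lines [-6.3 12.6] bubble 3.0 (n=3097) offset from mid 0.2; face across -0.5
b face -23.6..24.0 mid 0.2 lines [-9.6  9.7] bubble 0.2 (n=3137) offset from mid -0.0; face across 1.8
[528.63524394 -88.12445649 302.26688736] [-2.72083993e-02  9.99629609e-01  2.51884245e-04 -5.33369670e-04]
```

View pics/side2.png

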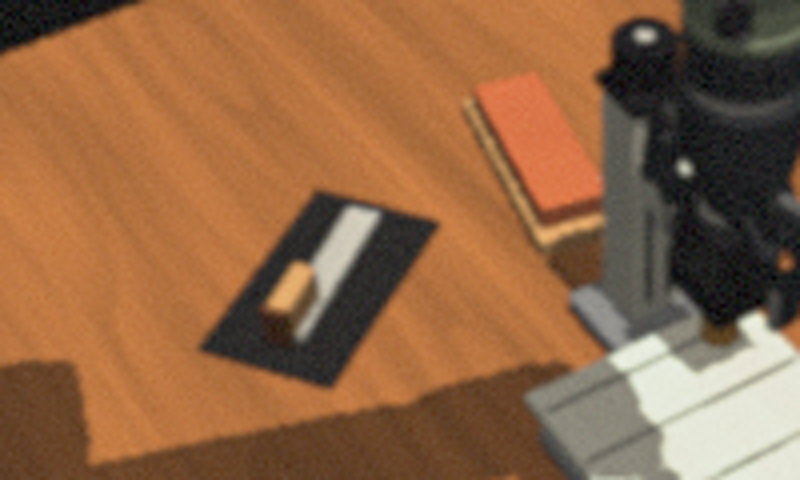

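The side crop shows the gauge on the mat: grip top around (293,285), blade end (365,208), mat corners (317,190), (438,222), (332,387), (202,348).

Run:
```python
from h import *
c=load('side2'); q=lambda u,v,z: np.round(onz(c,160+u/4,120+v/4,z),1)
print('grip',q(293,285,48),'end',q(365,208,10)); m=np.array([q(*p,4) for p in[(317,190),(438,222),(332,387),(202,348)]]); print(m, m.mean(0))
g=q(293,285,48)[:2]; e=q(365,208,10)[:2]; print(np.linalg.norm(e-g),np.degrees(np.arctan2(*(e-g)[::-1])))
```

```text
grip [408.5 323.6  48. ] end [524.5 408.   10. ]
[[504.  462.2   4. ]
 [571.3 357.7   4. ]
 [392.2 240.6   4. ]
 [325.7 345.3   4. ]] [448.3  351.45   4.  ]
143.4550800773538 36.039119137196764
```

Call:
apply_moves([
  [0.009, 0.0378, 0, 0, 1],
  [0.009, 0.0378, 0, 0, 1],
  [0.009, 0.0378, 0, 0, 1],
  [0.009, 0.0378, 0, 0, 1],
  [0.009, 0.0378, 0, 0, 1],
  [0.009, 0.0378, 0, 0, 1],
  [0.009, 0.0378, 0, 0, 1],
  [0.009, 0.0378, 0, 0, 1],
  [0.009, 0.0378, 0, 0, 1],
  [0.009, 0.0378, 0, 0, 1],
  [0.009, 0.0378, 0, 0, 1],
])

```text
time_s: 25.65
eef_pos: [407.2, 322.3, 303.0]
ee_rot: [-0.027, 1.0, 0.0, 0.0]
contact_force: [0.1, 1.1, 0.6]
finger_gap: 85.3
grasp_force: 0.0
```

Call:
apply_moves([
  [0, 0, 0.05, -0.144, 1],
  [0, 0, 0.05, -0.144, 1],
  [0, 0, 0.04, -0.144, 1],
  [0, 0, 0.03, -0.144, 1],
  [0, 0, 0, 0, 1],
  [0, 0, 0, 0, 1],
])

```text
time_s: 26.4
eef_pos: [409.0, 321.7, 133.9]
ee_rot: [-0.309, 0.951, 0.0, 0.001]
contact_force: [0.4, 0.4, 0.4]
finger_gap: 85.3
grasp_force: 0.0
```

Run:
```python
from h import *
c=cap('wrist'); save(c,'w9.png'); s=ctrl.get_state(); print(s['eef_pos'],s['ee_rot'])
print(proj(c,[[408,323,48]]))
```

```text
[409.40528054 321.89426485 134.22618053] [-3.08871786e-01  9.51102599e-01  3.08607488e-04  1.40397610e-03]
[[319.68246495 203.48235609]]
```

View pics/w9.png

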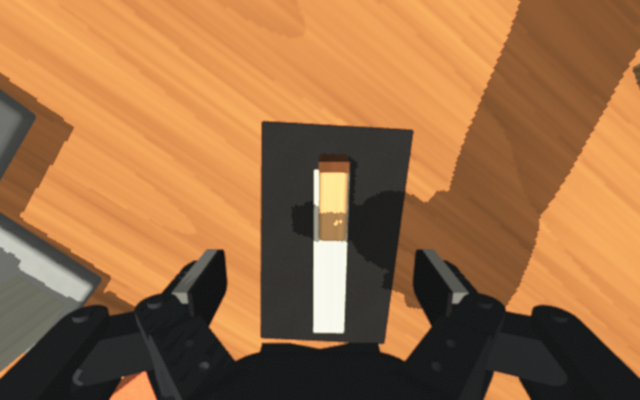

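Run:
```python
from h import *
c=load('w9'); t=np.array([409.4,321.9])
q=np.array([-.3089,.9511,0,0]); M=R.from_quat(q/np.linalg.norm(q)).as_matrix()
for n,u,v,z in [('butt',334,172,48),('front',334,241,48),('end',329,332,10),('grip mid',334,205,48),('m',262,122,4),('m',411,130,4),('m',383,343,4),('m',262,338,4)]:
    p=onz(c,u,v,z)[:2]; print(n,p.round(1),((p-t)@M[:2,:2]).round(1))
```

```text
butt [382.2 317.3] [24.8 12.3]
front [426.3 350.2] [-30.4  13. ]
end [521.1 416.7] [-146.1   11.1]
grip mid [402.6 332.5] [-0.7 12.6]
m [389.4 249.6] [ 58.7 -46.8]
m [320.8 355.4] [52.  79.2]
m [502.9 473.2] [-164.6   67.5]
m [571.4 368.2] [-158.3  -57.7]
```

Call:
apply_moves([
  [-0.006, 0.0122, 0.02, 0, 1],
  [0, 0, 0.04, 0, 1],
  [0, 0, 0.035, 0, 0.6],
  [0, 0, 0.015, 0, 0.6],
  [0, 0, 0.008, 0, 0.6],
  [0, 0, 0, 0, 0.6],
  [0, 0, 0, 0, 0.6],
])

```text
time_s: 27.32
eef_pos: [407.2, 335.2, 15.5]
ee_rot: [-0.309, 0.951, 0.0, 0.001]
contact_force: [-0.0, -0.2, 1.5]
finger_gap: 50.9
grasp_force: 0.0
```

Call:
apply_moves([
  [0, 0, 0, 0, 0],
  [0, 0, 0, 0, 0],
  [0, 0, 0, 0, 0],
  [0, 0, 0, 0, 0],
  [0, 0, 0, 0, 0],
])

```text
time_s: 27.95
eef_pos: [407.0, 334.9, 15.2]
ee_rot: [-0.309, 0.951, -0.0, 0.001]
contact_force: [0.2, -1.3, 5.9]
finger_gap: 21.3
grasp_force: 59.4
```

Call:
apply_moves([
  [0, 0, -0.01, 0, 0],
  [0, 0, -0.03, 0, 0],
  [0, 0, -0.045, 0, 0],
  [0, 0, -0.045, 0, 0],
  [0.0166, -0.0354, 0, 0, 0],
  [0.0166, -0.0354, 0, 0, 0],
  [0.0166, -0.0354, 0, 0, 0],
  [0.0166, -0.0354, 0, 0, 0],
  [0.0166, -0.0354, 0, 0, 0],
  [0.0166, -0.0354, 0, 0, 0],
  [0.0166, -0.0354, 0, 0, 0],
  [0, 0, 0, 0, 0],
])

```text
time_s: 29.45
eef_pos: [458.4, 63.9, 144.6]
ee_rot: [-0.307, 0.952, -0.0, -0.0]
contact_force: [-0.8, 0.8, -1.0]
finger_gap: 21.0
grasp_force: 58.8
```

Call:
apply_moves([
  [0, 0, 0, 0.138, 0],
  [0, 0, 0, 0.138, 0],
  [0, 0, 0, 0.138, 0],
  [0, 0, 0, 0.138, 0],
  [0, 0, 0, 0.138, 0],
  [0, 0, 0, 0, 0],
  [0, 0, 0, 0, 0],
])

```text
time_s: 30.32
eef_pos: [457.9, 66.4, 144.4]
ee_rot: [0.029, 1.0, 0.0, -0.0]
contact_force: [-0.6, 0.1, -1.2]
finger_gap: 21.3
grasp_force: 58.8
```

Run:
```python
from h import *
s=ctrl.get_state(); print(s['eef_pos'],s['ee_rot'],s['grasp_force'],s['finger_gap'])
c=cap('wrist'); save(c,'w10.png',k=1.25); d=cap('side'); save(d,'s10.png')
print(proj(c,[[646,54.4,68]])*1.25, np.array(proj(d,[[646,54.4,68]])))
c1=load('w1'); print(proj(c1,[[646,54.4,68]])*1.25, onz(c1,563/1.25,312/1.25,85))
```

```text
[457.86486725  66.43082506 144.41862787] [ 2.90927923e-02  9.99576695e-01  1.26834151e-04 -1.56245582e-04] 58.83350372314453 21.252071626134214
[[396.57196036 511.83891211]] [[337.85471777 203.12062631]]
[[558.82099631 315.01868731]] [634.43228957  51.04498455  85.        ]
```

View pics/w10.png

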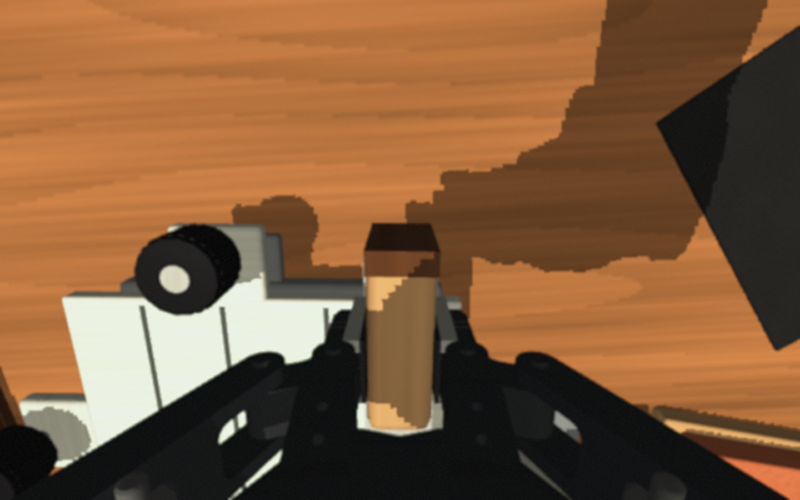

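Call:
apply_moves([
  [0, 0, 0.03, 0, 0],
  [0, 0, 0.025, 0, 0],
  [0, 0, 0.012, 0, 0],
  [0, 0, 0.003, 0, 0],
  [0, 0, 0, 0, 0],
  [0, 0, 0, 0, 0],
])

```text
time_s: 31.18
eef_pos: [458.9, 65.9, 75.2]
ee_rot: [0.03, 1.0, -0.0, 0.001]
contact_force: [-0.2, -0.1, -1.6]
finger_gap: 21.2
grasp_force: 58.9
```

Call:
apply_moves([
  [0, 0, 0.002, 0, 0],
  [0, 0, 0, 0, 0],
])

```text
time_s: 31.42
eef_pos: [458.2, 65.9, 72.5]
ee_rot: [0.03, 1.0, -0.0, 0.0]
contact_force: [-0.4, 0.3, -2.0]
finger_gap: 21.4
grasp_force: 58.9
```

Run:
```python
from h import *
d=cap('side'); save(d,'s11.png',(285,160,385,235),8)
print(proj(d,[[646,54.4,60],[646,54.4,68],[598,57,60]]), (proj(d,[[646,54.4,68]])-[285,160])*8)
```

```text
[[337.75539521 204.79284177]
 [337.85471777 203.12062631]
 [325.63079767 210.88107802]] [[422.83774213 344.9650105 ]]
```

View pics/s11.png

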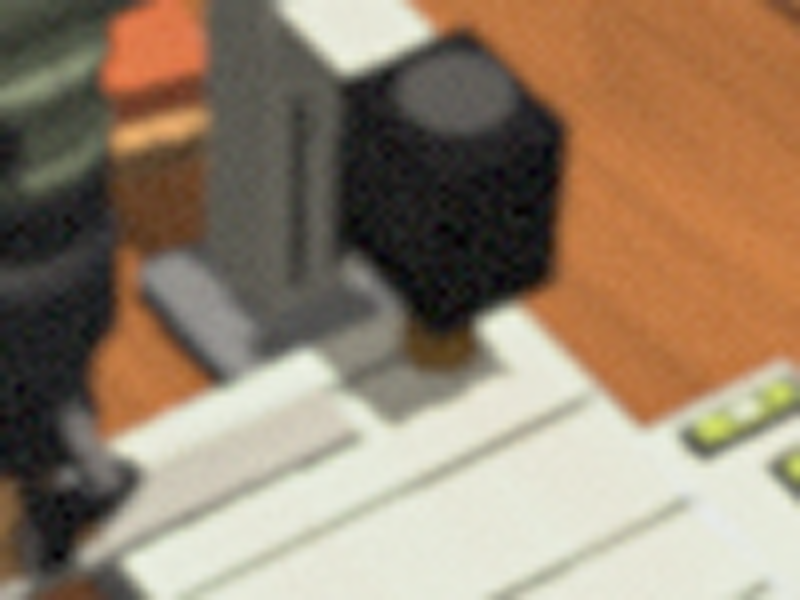

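The 14th picture shows the blade's near edge running (120,550)→(360,435), heading under the nose (tip ≈ (425,345) in the crop). I'll check this numerically.

Run:
```python
from h import *
d=load('s11'); t=np.array([458.2,65.9]); y=-np.radians(3.44); ax=np.array([np.cos(y),np.sin(y)]); ay=np.array([-ax[1],ax[0]])
for gx,gy in[(40,-15),(130,-15),(140,0),(130,15),(80,15)]:
    p=t+(gx-8)*ax+gy*ay; print(gx,gy,(proj(d,[[*p,67]])-[285,160])*8)
n=np.array([646,54.4])-t; print('nose in gauge', n@ax+8,n@ay)
for z in(60,68,76): print(z,(proj(d,[[646,54.4,z]])-[285,160])*8)
```

```text
40 -15 [[115.00317139 533.15589065]]
130 -15 [[308.34265714 436.74540323]]
140 0 [[307.98106432 402.85009088]]
130 15 [[266.33281736 389.77990068]]
80 15 [[160.96420824 441.31954388]]
nose in gauge 196.15165590456542 -0.21066649002140286
60 [[422.04316172 358.34273416]]
68 [[422.83774213 344.9650105 ]]
76 [[423.63912873 331.47269644]]
```

Call:
apply_moves([
  [-0.012, -0.002, 0, 0, 0],
  [-0.013, 0, 0, 0, 0],
  [-0.005, 0, 0, 0, 0],
  [-0.005, 0, 0, 0, 0],
  [-0.005, 0, 0, 0, 0],
  [-0.005, 0, 0, 0, 0],
  [0, 0, 0, 0, 0],
])

```text
time_s: 32.35
eef_pos: [503.4, 61.2, 72.4]
ee_rot: [0.03, 1.0, 0.0, 0.0]
contact_force: [0.4, -0.2, -1.0]
finger_gap: 21.5
grasp_force: 58.9
```

Call:
apply_moves([
  [-0.005, 0, 0, 0, 0],
  [-0.005, 0, 0, 0, 0],
  [-0.005, 0, 0, 0, 0],
  [-0.005, 0, 0, 0, 0],
  [0, 0, 0, 0, 0],
])

```text
time_s: 32.98
eef_pos: [523.5, 59.9, 72.4]
ee_rot: [0.03, 1.0, -0.0, 0.0]
contact_force: [0.2, 0.0, -2.1]
finger_gap: 21.1
grasp_force: 58.9
```

Call:
apply_moves([
  [-0.005, 0, 0, 0, 0],
  [-0.006, 0, 0, 0, 0],
  [-0.006, 0, 0, 0, 0],
  [-0.006, 0, 0, 0, 0],
  [-0.005, 0, 0, 0, 0],
  [0, 0, 0, 0, 0],
])

```text
time_s: 33.72
eef_pos: [551.4, 58.2, 72.4]
ee_rot: [0.03, 1.0, -0.0, 0.0]
contact_force: [-0.8, -0.4, -1.9]
finger_gap: 21.2
grasp_force: 58.9
```

Call:
apply_moves([
  [0, 0, -0.001, 0, 0],
  [0, 0, 0, 0, 0],
  [0, 0, 0, 0, 0],
])

```text
time_s: 34.1
eef_pos: [550.7, 58.3, 73.4]
ee_rot: [0.03, 1.0, 0.0, -0.0]
contact_force: [-0.8, 1.4, -2.2]
finger_gap: 21.1
grasp_force: 58.9
```

Call:
apply_moves([
  [0, 0, -0.001, 0, 0],
  [0, 0, 0, 0, 0],
  [0, 0, 0, 0, 0],
])

```text
time_s: 34.48
eef_pos: [550.9, 58.3, 74.4]
ee_rot: [0.03, 1.0, -0.0, 0.0]
contact_force: [-0.7, 0.3, -1.9]
finger_gap: 21.3
grasp_force: 58.9
```

Call:
apply_moves([
  [0, 0, -0.001, 0, 0],
  [0, 0, 0, 0, 0],
  [0, 0, 0, 0, 0],
])

```text
time_s: 34.85
eef_pos: [550.9, 58.3, 75.4]
ee_rot: [0.03, 1.0, -0.0, 0.0]
contact_force: [0.6, 0.8, -1.1]
finger_gap: 21.4
grasp_force: 58.9
```

Call:
apply_moves([
  [0, 0, -0.001, 0, 0],
  [0, 0, 0, 0, 0],
  [0, 0, 0, 0, 0],
])

```text
time_s: 35.22
eef_pos: [550.9, 58.3, 76.4]
ee_rot: [0.03, 1.0, 0.0, 0.0]
contact_force: [0.3, 0.4, -1.4]
finger_gap: 21.1
grasp_force: 58.9
```

Call:
apply_moves([
  [0, 0, -0.001, 0, 0],
  [0, 0, 0, 0, 0],
  [0, 0, 0, 0, 0],
])

```text
time_s: 35.6
eef_pos: [550.8, 58.3, 77.4]
ee_rot: [0.03, 1.0, 0.0, -0.0]
contact_force: [0.6, 0.9, -1.7]
finger_gap: 21.3
grasp_force: 58.9
```

Call:
apply_moves([
  [0, 0, -0.001, 0, 0],
  [0, 0, 0, 0, 0],
  [0, 0, 0, 0, 0],
])

```text
time_s: 35.98
eef_pos: [550.8, 58.3, 78.2]
ee_rot: [0.03, 1.0, 0.0, -0.0]
contact_force: [0.7, 0.3, -3.7]
finger_gap: 21.7
grasp_force: 58.6
```

Call:
apply_moves([
  [0, 0, -0.001, 0, 0],
  [0, 0, 0, 0, 0],
  [0, 0, 0, 0, 0],
])

```text
time_s: 36.35
eef_pos: [550.8, 58.3, 79.2]
ee_rot: [0.03, 1.0, 0.0, -0.0]
contact_force: [1.3, 0.0, -5.7]
finger_gap: 21.2
grasp_force: 58.3
```

Call:
apply_moves([
  [0, 0, 0.003, 0, 0],
  [0, 0, 0.004, 0, 0],
  [0, 0, 0, 0, 0],
  [0, 0, 0, 0, 0],
])

```text
time_s: 36.85
eef_pos: [551.0, 58.3, 72.5]
ee_rot: [0.03, 1.0, -0.0, 0.0]
contact_force: [-0.2, -1.0, -0.4]
finger_gap: 21.0
grasp_force: 58.8
```

Call:
apply_moves([
  [0, 0, 0.0005, 0, 0],
  [0, 0, 0, 0, 0],
  [0, 0, 0, 0, 0],
])

```text
time_s: 37.22
eef_pos: [550.9, 58.3, 71.9]
ee_rot: [0.03, 1.0, 0.0, 0.0]
contact_force: [0.4, 0.1, -1.2]
finger_gap: 21.2
grasp_force: 58.8
```

Call:
apply_moves([
  [0, 0, 0.0005, 0, 0],
  [0, 0, 0, 0, 0],
  [0, 0, 0, 0, 0],
])

```text
time_s: 37.6
eef_pos: [550.8, 58.3, 71.4]
ee_rot: [0.03, 1.0, -0.0, -0.0]
contact_force: [0.2, 0.4, -1.6]
finger_gap: 20.9
grasp_force: 58.8
```

Call:
apply_moves([
  [0, 0, 0.0005, 0, 0],
  [0, 0, 0, 0, 0],
  [0, 0, 0, 0, 0],
])

```text
time_s: 37.98
eef_pos: [550.9, 58.3, 71.2]
ee_rot: [0.03, 1.0, -0.0, 0.0]
contact_force: [-1.6, 0.7, 4.5]
finger_gap: 21.3
grasp_force: 59.6
```

Call:
apply_moves([
  [0, 0, 0.0005, 0, 0],
  [0, 0, 0, 0, 0],
  [0, 0, 0, 0, 0],
])

```text
time_s: 38.35
eef_pos: [550.9, 58.3, 71.1]
ee_rot: [0.03, 1.0, -0.0, 0.0]
contact_force: [-3.3, 0.5, 8.2]
finger_gap: 21.4
grasp_force: 60.4
```

Gap ≈ 12.7 mm from feel. The gauge can stay lying under the nose while I lower the head about 7.3 mm (≈2.94 rad).

Call:
apply_moves([
  [0, 0, -0.0005, 0, 0.6],
  [0, 0, 0, 0, 0.6],
  [0, 0, 0, 0, 0.6],
  [0, 0, -0.01, 0, 0.6],
  [0, 0, -0.03, 0, 1],
  [0, 0, -0.05, 0, 1],
  [0, 0, -0.05, 0, 1],
  [0, 0, -0.05, 0, 1],
  [0, 0, -0.05, 0, 1],
  [0, 0, -0.05, 0, 1],
  [0, 0, 0, 0, 1],
])

```text
time_s: 39.72
eef_pos: [552.7, 58.3, 366.0]
ee_rot: [0.03, 1.0, 0.0, 0.004]
contact_force: [0.4, -1.2, 0.2]
finger_gap: 85.3
grasp_force: 0.0
```

Call:
apply_moves([
  [-0.0238, 0.0292, 0, 0, 1],
  [-0.0238, 0.0292, 0, 0, 1],
  [-0.0238, 0.0292, 0, 0, 1],
  [-0.0238, 0.0292, 0, 0, 1],
  [0, 0, 0, 0, 1],
  [0, 0, 0, 0, 1],
])

```text
time_s: 40.48
eef_pos: [652.4, 168.8, 360.1]
ee_rot: [0.03, 1.0, -0.0, -0.001]
contact_force: [0.8, -0.3, 0.8]
finger_gap: 85.7
grasp_force: 0.0
```

Run:
```python
from h import *
s=ctrl.get_state(); print(s['eef_pos'],s['ee_rot'],s['joints'])
c=cap('wrist'); save(c,'w12.png'); p=proj(c,[[653.3,169.3,298]])[0]; print(p)
for r in(30,45,60):
  try: print(cap_center(c,*p,298,r))
  except Exception as e: print(e)
g=c['px'][int(p[1])-60:int(p[1])+60:4,int(p[0])-80:int(p[0])+80:4].min(2)
print('\n'.join(''.join('#' if v<60 else 'o' if v>120 else '.' for v in r) for r in g))
```

```text
[652.39595844 168.76560289 360.10846866] [ 3.03536648e-02  9.99538833e-01 -3.16181834e-04 -8.22161619e-04] [ 1.43851808e-01  5.49295384e-01  4.76169694e-01  1.49939968e+00
 -3.37780898e-04  2.04568779e-01]
[319.13926425 216.50731576]
(array([313.34246575, 220.90410959]), 73, array([656.26229778, 165.11094093, 298.        ]))
(array([302.08849558, 211.04424779]), 113, array([648.65324897, 157.89756662, 298.        ]))
(array([301.04201681, 209.73109244]), 119, array([647.66875705, 157.25513386, 298.        ]))
###.......................###########..#
..........................##########...#
oooooooooooo..######################..##
ooooooooooo.#################.........#.
ooooooooooo##################.........#.
ooooooooooo##################...###...#.
ooooooooooo####################.........
ooooooooooo##################...........
ooooooooooo.#################.....######
ooooooooooo.#################.######....
ooooooooooo.#################...........
ooooooooooo.#################...........
ooooooooooo##################...........
#.........###################...........
..........########oo..########..........
..........#######.....#######...........
..........#######......#######..........
#..##......#######o...#######...........
...........########..########...........
...........#################............
............################............
.............##############.............
..............############..............
................########................
...................##...................
........................................
........................................
........................................
........................................
........................#...............
```

Call:
apply_moves([
  [-0.001, -0.001, 0, -0.17, 1],
  [0, 0, 0, -0.17, 1],
  [0, 0, 0, -0.17, 1],
  [0, 0, 0, -0.17, 1],
  [0, 0, 0, -0.17, 1],
  [0, 0, 0, -0.17, 1],
  [0, 0, 0, -0.17, 1],
  [0, 0, 0, -0.17, 1],
  [0, 0, 0, -0.17, 1],
  [0, 0, 0, -0.17, 1],
  [0, 0, 0, 0, 1],
])

```text
time_s: 41.9
eef_pos: [653.4, 167.0, 361.7]
ee_rot: [0.73, -0.684, 0.0, -0.0]
contact_force: [-0.6, -0.6, -0.6]
finger_gap: 85.4
grasp_force: 0.0
```

Call:
apply_moves([
  [0, 0, 0.03, 0, 1],
  [0, 0, 0.03, 0, 1],
  [0, 0, 0.02, 0, 1],
  [0, 0, 0.009, 0, 1],
  [0, 0, 0, 0, 1],
])

```text
time_s: 42.52
eef_pos: [653.6, 167.7, 271.9]
ee_rot: [0.73, -0.683, -0.0, 0.0]
contact_force: [0.4, -0.6, 0.8]
finger_gap: 85.3
grasp_force: 0.0
```

Call:
apply_moves([
  [0, 0, 0, 0, 0],
  [0, 0, 0, 0, 0],
  [0, 0, 0, 0, 0],
  [0, 0, 0, 0, 0],
])

```text
time_s: 43.02
eef_pos: [655.4, 168.2, 273.7]
ee_rot: [0.731, -0.683, 0.001, -0.002]
contact_force: [2.3, -0.3, 5.5]
finger_gap: 50.3
grasp_force: 63.3
```

Run:
```python
from h import *
s=ctrl.get_state(); print(s['joints'],s['eef_pos'])
```

```text
[ 1.42233040e-01  5.50955680e-01  2.64687524e-01  1.28022368e+00
 -1.46850685e-04 -1.49675344e+00] [655.35395545 168.15244868 273.66665697]
```

Call:
apply_moves([
  [0, -0.002, 0, 0, 0],
  [0, 0, 0, 0, 0],
  [0, 0, 0, 0.147, 0],
  [0, 0, 0, 0.147, 0],
  [0, 0, 0, 0.147, 0],
  [0, 0, 0, 0.147, 0],
  [0, 0, 0, 0.147, 0],
  [0, 0, 0, 0.147, 0],
  [0, 0, 0, 0.147, 0],
  [0, 0, 0, 0.147, 0],
  [0, 0, 0, 0.147, 0],
  [0, 0, 0, 0.147, 0],
])

```text
time_s: 44.52
eef_pos: [657.0, 166.8, 273.6]
ee_rot: [-0.082, 0.997, -0.001, 0.002]
contact_force: [1.9, -3.3, 6.7]
finger_gap: 50.4
grasp_force: 63.8
```

Call:
apply_moves([
  [0, 0, 0, 0.147, 0],
  [0, 0, 0, 0.147, 0],
  [0, 0, 0, 0.147, 0],
  [0, 0, 0, 0.147, 0],
  [0, 0, 0, 0.147, 0],
  [0, 0, 0, 0.147, 0],
  [0, 0, 0, 0.147, 0],
  [0, 0, 0, 0.147, 0],
  [0, 0, 0, 0.147, 0],
  [0, 0, 0, 0.147, 0],
  [0, 0, 0, 0, 0],
  [0, 0, 0, 0, 0],
])

```text
time_s: 46.02
eef_pos: [655.8, 165.1, 273.6]
ee_rot: [0.606, 0.795, -0.002, 0.002]
contact_force: [-2.6, -7.9, 9.0]
finger_gap: 50.3
grasp_force: 64.0
```

Run:
```python
from h import *
s=ctrl.get_state(); print(s['joints'],s['eef_pos'],s['wrist_torque'])
for i in range(2):
  c=cap('side')
save(c,'s13.png'); 
def brass(c,box):
  p=c['px'][box[1]:box[3],box[0]:box[2]].astype(int); return p
a=load('s11')
for n,d in(('before',a),('after',c)):
  p=d['px'][185:215,335:347].astype(int); print(n); print('\n'.join(' '.join('%3d,%3d,%3d'%tuple(q) for q in r[2:9:3]) for r in p))
```

```text
[ 0.14015221  0.55441259  0.27040585  1.28653361 -0.00574669  1.44318768] [655.84713535 165.09188624 273.64344091] [-1.66415168  0.64793598 -0.0637943 ]
before
 29, 30, 32  13, 18, 10  19, 17, 23
 29, 28, 28  31, 30, 29  20, 22, 26
 24, 26, 28  24, 30, 25  27, 19, 21
 32, 27, 24   4,  3,  3  10, 17, 15
 35, 32, 28  25, 19, 23  13, 20, 12
 21, 18, 19  16, 23, 22  15, 17, 15
 27, 22, 20  26, 17, 17  14, 24, 20
 27, 33, 31  29, 26, 24  25, 29, 25
 26, 22, 23  23, 12, 15  19, 13, 18
 33, 29, 18  16, 23, 31  23, 31, 35
 30, 29, 34  34, 32, 35  17, 13, 12
  7, 18, 11  11,  5,  6  29, 32, 29
 16, 11, 17  28, 23, 27  14, 21, 20
  8,  8,  8  30, 33, 31  17, 18, 12
 33, 32, 28  19, 18, 20  39, 33, 33
 55, 46, 28  20, 16, 20  56, 48, 39
 71, 53, 34  38, 34, 29  79, 62, 39
 84, 62, 34  68, 47, 24  88, 64, 38
 87, 63, 28  84, 62, 26  87, 62, 33
 91, 67, 37  93, 68, 30  98, 76, 54
 95, 75, 49  93, 72, 45 104, 90, 72
115,105, 89 106, 94, 75 122,115,104
134,128,113 129,123,109 144,140,125
137,134,122 136,132,121 174,171,155
136,132,121 144,142,127 211,208,185
145,142,128 184,186,165 228,225,206
185,
[... 525 characters left out ...]
, 21  23, 26, 24
 27, 20, 24  25, 23, 21  31, 31, 28
 14, 17, 19  34, 29, 29  24, 28, 27
  3,  7, 14  24, 11, 17  21, 22, 20
 22, 23, 24  22, 15,  5  26, 29, 30
 23, 20, 22  30, 34, 33  21, 23, 25
 26, 18,  5  24,  9, 21  27, 23, 11
 53, 42, 26  27, 28, 22  54, 44, 21
 61, 47, 21  48, 36, 18  84, 61, 36
 79, 55, 28  80, 58, 36  94, 73, 47
 87, 65, 30  87, 61, 22  88, 69, 41
 93, 73, 50  90, 68, 37  89, 72, 48
 99, 86, 70  91, 73, 42  85, 74, 61
106,103, 91  91, 77, 65 108,105, 95
109,104, 95  97, 96, 86 169,165,150
101, 99, 90 152,150,136 217,212,191
134,134,120 211,210,185 226,222,202
189,187,167 229,228,209 225,224,206
223,224,204 225,226,208 225,223,208
227,229,213 226,225,209 226,226,211
```

Call:
apply_moves([
  [0, 0, 0, 0, 1],
  [0, 0, 0, 0, 1],
  [0, 0, 0, 0, 1],
  [0, 0, 0, 0, 1],
  [0, 0, -0.03, 0, 1],
  [0, 0, -0.04, 0, 1],
  [0, 0, -0.02, -0.177, 1],
  [0, 0, 0, -0.177, 1],
  [0, 0, 0, -0.177, 1],
  [0, 0, 0, -0.177, 1],
  [0, 0, 0, -0.177, 1],
  [0, 0, 0, -0.177, 1],
])

```text
time_s: 47.62
eef_pos: [655.9, 168.4, 361.8]
ee_rot: [0.116, 0.993, 0.0, -0.0]
contact_force: [-0.7, -0.3, 0.1]
finger_gap: 85.6
grasp_force: 0.0
```

Call:
apply_moves([
  [0, 0, 0, -0.177, 1],
  [0.017, -0.0388, 0.01, 0, 1],
  [0.017, -0.0388, 0.01, 0, 1],
  [0.017, -0.0388, 0.01, 0, 1],
  [0.017, -0.0388, 0.01, 0, 1],
  [0.017, -0.0388, 0.01, 0, 1],
  [0.017, -0.0388, 0.01, 0, 1],
  [0, 0, 0, 0, 1],
  [0, 0, 0, 0, 1],
])

```text
time_s: 48.75
eef_pos: [540.1, -57.7, 302.2]
ee_rot: [0.031, 1.0, 0.0, 0.0]
contact_force: [0.1, 0.5, -0.3]
finger_gap: 85.3
grasp_force: 0.0
```

Run:
```python
from h import *
s=ctrl.get_state(); print(s['eef_pos'],s['ee_rot'])
c=cap('wrist'); save(c,'w14.png')
bubbles(c,vc={'a':(726,-42),'b':(723,-95)})
y=-.06;ax=np.array([np.cos(y),np.sin(y)]); ay=np.array([-ax[1],ax[0]])
# gauge grip: wood color search, project expected grip top corners z=104
o=np.array([550.9,58.3])-8*ax
for gx,gy in[(-32,0),(32,0),(0,-11),(0,11)]: print(proj(c,[[*(o+gx*ax+gy*ay),104]]).round(0))
hsv=cv2.cvtColor(c['px'],cv2.COLOR_RGB2HSV); print(hsv.shape)
u,v=proj(c,[[*o,104]])[0].astype(int)
print('\n'.join(' '.join('%3d'%q for q in r) for r in (c['px'][v-60:v+60:5,max(u-70,0):u+70:5,0].astype(int)-c['px'][v-60:v+60:5,max(u-70,0):u+70:5,2])))
```

```text
[540.07061339 -57.678637   302.21533982] [3.09718138e-02 9.99520180e-01 1.79526714e-04 3.52227811e-04]
a face -21.3..26.8 mid 2.8 lines [-7.1 12. ] bubble 2.8 (n=3201) offset from mid 0.0; face across -0.8
b face -24.1..23.6 mid -0.2 lines [-9.8  9.6] bubble -0.5 (n=3155) offset from mid -0.3; face across 1.8
[[427. 141.]]
[[422. 199.]]
[[415. 171.]]
[[435. 171.]]
(400, 640, 3)
 67 122 125 125 127 127 129 129 130 127 126 127 126 126  66  66  66  64  65  64  64  64  64  62  64  64  63  65
 28  28  28  29  29  29  29  33  32  33  36  35  37  39  45  45  49  51  51  53  63  63  63  64  63  65  67  66
  3   2   2   2   2   4   3   2   2   2   1  14  13  16  19  19  19  19  19  19  67  69  68  68  68  67  68  67
  5   5   5   5   4   7   4   3   3  17  20  19  20  20  20  15  19  19  19  19  69  69  68  68  68  67  67  65
  4   4   3   4   3   5   3   9  19  19  18  20  21  20  20  12  19  21  20  17  67  66  68  67  67  68  68  66
  4   4   4   4   3   6   9  19  18  20  19  19  19  19  19  10  18  19  19  22  66  66  66  65  67  66  66  65
  4   5   6   6  12   7  19  19  19  19  19  14
[... 1268 characters left out ...]
   5   6   5   7   5   5   6
  7   7   7   7  12   6   6   6   6  10  25  25  24  27  18   4   4   4   8   7   8   8   8   7   6   7   7   8
  9   9   8   9  11   7   7   7   6  12  25  25  24  25   9   4   4   4   6   6   8   7   7   8   7   6   7   7
 10  10   9   9  12   8   9   8   8  15  24  25  24  24   7   5   5   8   3   4   3   2   7   7   5   6   8   6
 10  11  11  11  13  12  11  11  10  19  25  25  23  22  12  12  14  17   4   3   4   4   3   7   7   7   8   7
  8   9   9  10  11   9   9   9  13  11  13  13  14  13  19  19  20  15   3   3   4   4   3   9  10  10   9   9
  9   9  11  10   9  11  11  10  15  13  13  13  14  12  19  19  19  11   5   4   2   3   5   9   8  10  11  11
```

Call:
apply_moves([
  [-0.0012, 0.0388, 0, 0, 1],
  [-0.0012, 0.0388, 0, 0, 1],
  [-0.0012, 0.0388, 0, 0, 1],
  [0, 0, 0.05, 0, 1],
  [0, 0, 0.05, 0, 1],
  [0, 0, 0.05, 0, 1],
  [0, 0, 0.035, 0, 0.6],
  [0, 0, 0.025, 0, 0.6],
  [0, 0, 0.012, 0, 0.6],
  [0, 0, 0.006, 0, 0.6],
  [0, 0, 0, 0, 0.6],
  [0, 0, 0, 0, 0.6],
])

```text
time_s: 50.3
eef_pos: [551.4, 58.1, 74.9]
ee_rot: [0.031, 1.0, 0.0, 0.001]
contact_force: [-0.2, -0.2, 0.2]
finger_gap: 51.1
grasp_force: 0.0
```

Call:
apply_moves([
  [0, 0, 0, 0, 0],
  [0, 0, 0, 0, 0],
  [0, 0, 0, 0, 0],
  [0, 0, 0, 0, 0],
  [0, 0, 0, 0, 0],
])

```text
time_s: 50.92
eef_pos: [550.9, 57.9, 74.6]
ee_rot: [0.031, 1.0, -0.0, 0.001]
contact_force: [-0.2, 1.0, 6.2]
finger_gap: 21.1
grasp_force: 58.9
```

Call:
apply_moves([
  [0, 0, -0.001, 0, 0],
  [0, 0, 0, 0, 0],
  [0, 0, 0, 0, 0],
])

```text
time_s: 51.3
eef_pos: [550.8, 57.8, 74.7]
ee_rot: [0.031, 1.0, -0.0, 0.0]
contact_force: [2.8, -1.8, -3.1]
finger_gap: 20.8
grasp_force: 58.7
```

Call:
apply_moves([
  [0, 0, -0.001, 0, 0],
  [0, 0, 0, 0, 0],
  [0, 0, 0, 0, 0],
])

```text
time_s: 51.68
eef_pos: [550.0, 58.1, 75.5]
ee_rot: [0.031, 1.0, 0.0, -0.001]
contact_force: [2.5, -1.1, -3.9]
finger_gap: 21.3
grasp_force: 58.7
```

Call:
apply_moves([
  [0, 0, 0, 0, 0],
  [0, 0, 0, 0, 0],
])

```text
time_s: 51.92
eef_pos: [550.1, 58.1, 75.7]
ee_rot: [0.031, 1.0, 0.0, -0.0]
contact_force: [1.8, -0.6, -5.2]
finger_gap: 21.0
grasp_force: 58.7
```

Call:
apply_moves([
  [0, 0, -0.001, 0, 0],
  [0, 0, 0, 0, 0],
  [0, 0, 0, 0, 0],
  [0, 0, 0, 0, 0],
])

```text
time_s: 52.42
eef_pos: [550.1, 58.1, 76.7]
ee_rot: [0.031, 1.0, 0.0, -0.0]
contact_force: [1.7, -0.9, -7.9]
finger_gap: 21.6
grasp_force: 58.8
```

Call:
apply_moves([
  [0, 0, 0, 0, 0],
])

```text
time_s: 52.55
eef_pos: [550.2, 58.1, 76.7]
ee_rot: [0.031, 1.0, 0.0, -0.0]
contact_force: [0.6, -0.5, -7.2]
finger_gap: 21.3
grasp_force: 58.8
```

Call:
apply_moves([
  [0, 0, -0.001, 0, 0],
  [0, 0, 0, 0, 0],
  [0, 0, 0, 0, 0],
  [0, 0, 0, 0, 0],
])

```text
time_s: 53.05
eef_pos: [550.2, 58.0, 77.7]
ee_rot: [0.031, 1.0, -0.0, -0.0]
contact_force: [0.3, -1.1, -8.4]
finger_gap: 20.9
grasp_force: 59.0
```

Call:
apply_moves([
  [0, 0, 0, 0, 0],
])

```text
time_s: 53.18
eef_pos: [550.2, 58.0, 77.8]
ee_rot: [0.031, 1.0, -0.0, -0.0]
contact_force: [0.8, -1.4, -8.4]
finger_gap: 21.2
grasp_force: 59.0
```

Call:
apply_moves([
  [0, 0, 0.002, 0, 0],
  [0, 0, 0.001, 0, 0],
  [0, 0, 0, 0, 0.5],
  [0, 0, 0, 0, 0.5],
  [0, 0, 0, 0, 0.5],
  [0, 0, 0, 0, 0],
  [0, 0, 0, 0, 0],
  [0, 0, 0, 0, 0],
  [0, 0, 0, 0, 0],
  [0, 0, 0, 0, 0],
])

```text
time_s: 54.42
eef_pos: [550.8, 58.1, 75.2]
ee_rot: [0.031, 1.0, 0.0, 0.0]
contact_force: [-0.7, -1.0, 5.8]
finger_gap: 21.1
grasp_force: 59.0
```

Call:
apply_moves([
  [0, 0, -0.0006, 0, 0],
  [0, 0, 0, 0, 0],
  [0, 0, 0, 0, 0],
])

```text
time_s: 54.8
eef_pos: [550.8, 57.9, 75.3]
ee_rot: [0.031, 1.0, -0.0, 0.0]
contact_force: [1.8, -0.2, -1.2]
finger_gap: 21.0
grasp_force: 58.7
```

Call:
apply_moves([
  [-0.003, 0, 0, 0, 0],
  [-0.003, 0, 0, 0, 0],
  [-0.003, 0, 0, 0, 0],
])

```text
time_s: 55.18
eef_pos: [556.4, 57.8, 75.2]
ee_rot: [0.031, 1.0, 0.0, -0.003]
contact_force: [-7.3, 1.2, 7.4]
finger_gap: 21.0
grasp_force: 59.9
```

Call:
apply_moves([
  [-0.003, 0, 0, 0, 0],
])

```text
time_s: 55.3
eef_pos: [559.4, 57.7, 75.2]
ee_rot: [0.031, 1.0, 0.0, -0.003]
contact_force: [-6.8, -0.0, 8.3]
finger_gap: 21.1
grasp_force: 59.9
```

Call:
apply_moves([
  [0.003, 0, 0, 0, 0],
  [0.003, 0, 0, 0, 0],
  [0.003, 0, 0, 0, 0],
])

```text
time_s: 55.68
eef_pos: [553.6, 57.9, 75.3]
ee_rot: [0.031, 1.0, 0.0, 0.0]
contact_force: [2.4, -1.0, -2.6]
finger_gap: 21.1
grasp_force: 58.7
```

Call:
apply_moves([
  [0.003, 0, 0, 0, 0],
])

```text
time_s: 55.8
eef_pos: [550.4, 58.0, 75.4]
ee_rot: [0.031, 1.0, 0.0, 0.0]
contact_force: [2.6, 0.5, -3.6]
finger_gap: 21.2
grasp_force: 58.7
```

Call:
apply_moves([
  [0.003, 0, 0, 0, 0],
])

```text
time_s: 55.92
eef_pos: [547.4, 58.2, 75.4]
ee_rot: [0.031, 1.0, -0.0, 0.0]
contact_force: [2.8, -0.6, -2.6]
finger_gap: 21.2
grasp_force: 58.7
```

Drag is about 2.6 N on the pull-back with almost no load on the plate: a light drag. Withdraw and return to the mat.

Call:
apply_moves([
  [0.008, 0, 0, 0, 0],
  [0.008, 0, 0, 0, 0],
  [0.008, 0, 0, 0, 0],
  [0.008, 0, 0, 0, 0],
  [0.008, 0, 0, 0, 0],
  [0.01, 0, 0, 0, 0],
  [0.015, 0, 0, 0, 0],
  [0.015, 0, 0, 0, 0],
  [0.015, 0, 0, 0, 0],
  [0, 0, -0.02, 0, 0],
  [0, 0, -0.045, 0, 0],
  [0, 0, 0, 0, 0],
])

```text
time_s: 57.42
eef_pos: [454.0, 64.2, 143.0]
ee_rot: [0.031, 1.0, 0.0, 0.002]
contact_force: [0.9, -0.6, -1.4]
finger_gap: 21.2
grasp_force: 59.0
```

Call:
apply_moves([
  [0, 0, 0, -0.138, 0],
  [0, 0, 0, -0.138, 0],
  [0, 0, 0, -0.138, 0],
  [0, 0, 0, -0.138, 0],
  [0, 0, 0, -0.138, 0],
  [0, 0, 0, 0, 0],
  [0, 0, 0, 0, 0],
])

```text
time_s: 58.3
eef_pos: [451.9, 64.1, 139.8]
ee_rot: [-0.308, 0.951, 0.0, -0.001]
contact_force: [-0.5, 0.1, -1.9]
finger_gap: 20.9
grasp_force: 58.8
```

Call:
apply_moves([
  [-0.0175, 0.0351, 0, 0, 0],
  [-0.0175, 0.0351, 0, 0, 0],
  [-0.0175, 0.0351, 0, 0, 0],
  [-0.0175, 0.0351, 0, 0, 0],
  [-0.0175, 0.0351, 0, 0, 0],
  [-0.0175, 0.0351, 0, 0, 0],
  [-0.0175, 0.0351, 0, 0, 0],
  [0, 0, 0.04, 0, 0],
  [0, 0, 0.04, 0, 0],
  [0, 0, 0.025, 0, 0],
  [0, 0, 0.01, 0, 0],
  [0, 0, 0, 0, 0],
])

```text
time_s: 59.8
eef_pos: [407.2, 334.7, 25.2]
ee_rot: [-0.309, 0.951, -0.0, -0.001]
contact_force: [0.5, 0.2, -1.2]
finger_gap: 21.0
grasp_force: 59.2
```

Call:
apply_moves([
  [0, 0, 0.002, 0, 0],
  [0, 0, 0, 0, 0],
])

```text
time_s: 60.05
eef_pos: [408.1, 335.3, 24.4]
ee_rot: [-0.309, 0.951, 0.0, 0.001]
contact_force: [0.3, -0.7, -1.7]
finger_gap: 21.2
grasp_force: 59.2
```

Call:
apply_moves([
  [0, 0, 0.003, 0, 0],
  [0, 0, 0, 0, 0],
  [0, 0, 0, 0, 0],
])

```text
time_s: 60.42
eef_pos: [407.4, 334.9, 20.5]
ee_rot: [-0.309, 0.951, -0.0, 0.0]
contact_force: [0.8, 0.2, -2.2]
finger_gap: 21.0
grasp_force: 59.2
```

Call:
apply_moves([
  [0, 0, 0.001, 0, 0],
  [0, 0, 0, 0, 0],
  [0, 0, 0, 0, 0],
])

```text
time_s: 60.8
eef_pos: [407.5, 335.0, 19.6]
ee_rot: [-0.309, 0.951, 0.0, 0.0]
contact_force: [0.4, -0.4, -1.7]
finger_gap: 21.1
grasp_force: 59.3
```

Call:
apply_moves([
  [0, 0, 0, 0, 0.5],
  [0, 0, 0, 0, 0.5],
  [0, 0, 0, 0, 0.5],
  [0, 0, -0.01, 0, 0.5],
  [0, 0, -0.03, 0, 0.6],
  [0, 0, -0.045, 0, 1],
  [0, 0, -0.045, 0, 1],
  [0, 0, -0.045, 0, 1],
  [0, 0, -0.045, 0, 1],
  [0, 0, -0.045, 0, 1],
  [0, 0, 0, 0, 1],
])

```text
time_s: 62.18
eef_pos: [409.2, 336.0, 289.1]
ee_rot: [-0.309, 0.951, 0.001, 0.004]
contact_force: [1.1, 0.5, -0.2]
finger_gap: 85.7
grasp_force: 0.0
```

Run:
```python
from h import *
s=ctrl.get_state(); print(s['eef_pos'],s['ee_rot'])
c=cap('wrist'); save(c,'w15.png')
p=c['px'].astype(int)
# mat: dark; blade: bright grey; wood grip inside mat
o=np.array([400.5,330.2]); ax=np.array([.809,.588]); ay=np.array([-.588,.809])
for n,P in {'butt':(-32,0,48),'front':(32,0,48),'end':(148,0,10)}.items():
    print(n, proj(c,[[*(o+P[0]*ax+P[1]*ay),P[2]]]).round(0))
br=((p.min(2)>150)&(p.max(2)-p.min(2)<40)).astype(np.uint8)
n,l,st,ce=cv2.connectedComponentsWithStats(br)
for i in range(1,n):
    if st[i,4]>150: print('bright',st[i],ce[i], onz(c,*ce[i],10)[:2])
dk=(p.max(2)<75).astype(np.uint8); n,l,st,ce=cv2.connectedComponentsWithStats(dk)
for i in range(1,n):
    if st[i,4]>800:
        cn=max(cv2.findContours((l==i).astype(np.uint8),0,2)[0],key=cv2.contourArea); b=cv2.boxPoints(cv2.minAreaRect(cn)); print('dark',st[i], [onz(c,*q,4)[:2].round(0).tolist() for q in b], onz(c,*b.mean(0),4)[:2])
```

```text
[409.19332335 336.04237617 289.11168658] [-0.30899585  0.95105468  0.00096489  0.00395419]
butt [[319. 130.]]
front [[319. 182.]]
end [[319. 253.]]
bright [    0     8   110   177 10391] [ 41.53546338 108.07237032] [563.91436992   9.00374425]
bright [ 531   34  106  170 9636] [582.20236613 119.19240349] [164.64927609 581.86159443]
bright [ 309  140   22  113 1466] [319.01296044 214.78171896] [471.93758927 382.66368264]
bright [ 586  184   54   80 2801] [617.7001071  224.22420564] [232.54692875 736.4786153 ]
bright [  1 206  36  28 461] [ 18.33839479 219.72234273] [729.13215296  41.33251542]
dark [  19    0  146  263 1970] [[480.0, -67.0], [411.0, -21.0], [613.0, 247.0], [705.0, 196.0]] [539.74645978  74.61116103]
dark [  272   109    99   154 10656] [[575.0, 360.0], [389.0, 250.0], [320.0, 356.0], [497.0, 482.0]] [439.00311791 357.48548061]
dark [    0   249   640   151 51554] [[795.0, 33.0], [238.0, 800.0], [421.0, 1035.0], [1074.0, 135.0]] [623.22259879 493.46991912]
```

Call:
apply_moves([
  [0.0135, -0.0392, -0.001, 0, 1],
  [0.0135, -0.0392, -0.001, 0, 1],
  [0.0135, -0.0392, -0.001, 0, 1],
  [0.0135, -0.0392, -0.001, 0, 1],
  [0.0135, -0.0392, -0.001, 0, 1],
  [0.0135, -0.0392, -0.001, 0, 1],
  [0.0135, -0.0392, -0.001, 0, 1],
  [0.0135, -0.0392, -0.001, 0, 1],
  [0.0135, -0.0392, -0.001, 0, 1],
  [0.0135, -0.0392, -0.001, 0, 1],
])

```text
time_s: 63.48
eef_pos: [527.9, -62.7, 293.1]
ee_rot: [-0.309, 0.951, 0.001, -0.001]
contact_force: [0.2, 0.0, 0.6]
finger_gap: 85.3
grasp_force: 0.0
```

Call:
apply_moves([
  [0, 0, 0, 0.138, 1],
  [0, 0, 0, 0.138, 1],
  [0, 0, 0, 0.138, 1],
  [0, 0, 0, 0.138, 1],
  [0, 0, 0, 0.138, 1],
  [0, 0, 0, 0, 1],
  [0, 0, 0, 0, 1],
])

```text
time_s: 64.35
eef_pos: [528.1, -61.5, 293.8]
ee_rot: [0.03, 1.0, 0.0, -0.001]
contact_force: [0.2, 0.3, -0.3]
finger_gap: 85.4
grasp_force: 0.0
```

Run:
```python
from h import *
c=cap('wrist'); save(c,'w16.png')
bubbles(c,vc={'a':(726,-42),'b':(723,-95)})
d=cap('side'); save(d,'s16.png'); p=d['px'].astype(int)
# gauge still on mat? wood grip & blade brightness at expected places (world)
o=np.array([400.5,330.2]); ax=np.array([.809,.588])
for g,z in((0,48),(60,10),(100,10),(130,10),(165,4)): u,v=proj(d,[[*(o+g*ax),z]])[0].round().astype(int); print(g,p[v,u])
```

```text
a face -21.0..26.8 mid 2.9 lines [-6.4 12.7] bubble 3.1 (n=3134) offset from mid 0.2; face across -0.8
b face -24.0..23.6 mid -0.2 lines [-9.5  9.7] bubble -0.5 (n=3054) offset from mid -0.3; face across 1.9
0 [219 163 104]
60 [194 187 171]
100 [206 202 185]
130 [209 203 187]
165 [170 106  60]
```

```bash
python3 -c "
from station import ctrl
print(ctrl.close_job())"
```

```text
the job is handed in; nothing more can be done
None
```

The job is handed in, with no verdict returned: both knives are in the tray, both bubbles are within 0.3 mm of centre, the gap is about 5.4 mm by feel (the gauge pulled through with about 2.6 N of drag), and the gauge is back in the middle of its mat.

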